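# Clear lathe parts into the chest's end box and snap the cover shut

### The job

Clear the three loose lathe parts (the stepped chuck jaw, the square-shank turning tool and the T-shaped chuck key) off the steel top of the low chest into the open box at its end: they can simply be pushed over the edge, which has no lip there. Then swing the box's cover shut and press down its free corners until both spring catches have clicked over it and the cover lies flush. Leave the V-block and the tin standing where they are on the chest.

Things in the scene. Friction and masses are not known exactly. Their poses are not given: they have to be found in the camera images.
- chest: Fixed low green tool chest with a flat dark steel top and an open grey box on one end. Origin on the bench under the middle of the edge where the steel top ends and the box begins; x along that edge, y away from the box, z up. Steel top at z = 90 mm, x -140..140, y 0..360 mm. At y = 0 it has no lip: a part pushed in -y drops into the box.
- top_mid (a point): Middle of the chest's steel top (chest x 0, y 180, z 90 mm). A lip 6 mm wide and 8 mm high runs along the long edges at chest x = -140 and 140 mm.
- box_in (a point): Centre of the box's inner floor (chest x 0, y -72.5, z 6 mm), axes as the chest's. The box is part of the chest: inside chest x -115..115, y -145..0 mm, walls 5 mm thick, rim at z = 85 mm, 5 mm below the steel top.
- cover (a joint): Hinge angle of the box's cover: 0 = shut, flush; grows as it opens. Starts open at 1.6 to 1.8 rad (leaning past upright, away from the steel top); stop 1.95. Axis parallel to chest x at chest y = -152, z = 87.5 mm. Stays near upright by itself (hinge friction 0.03 N m); pushed below about 1.2 rad it falls slowly and comes to rest on the catches at about 0.1 rad (0.05 with one corner clicked).
- cover_mid (a point): Middle of the cover's face that is uppermost when shut. Cover: plain aluminium sheet, 234 (chest x) by 146 by 5 mm, 0.2 kg; its free edge lies beside the steel top when shut. It twists a little, so each free corner clicks on its own. Axes: x as the chest's, y from hinge to free edge, z out of that face.
- cover_near (a point): Point on the cover's upper face by the free corner at chest -x: 80 mm from the middle in -x, 130 mm from the hinge. When shut: chest z = 90 mm. Unclicked it stands about 11 mm higher. Pressing down here with roughly 8 to 14 N makes this corner's catch click; then it bottoms on the rim.
- cover_far (a point): The same at chest +x (80 mm from the middle in +x).
- catch_near_tip (a point): Round nose of the spring catch for the near corner, a dark steel roller 14 mm in diameter on the outside of the box's end wall at chest x = -121.5, y = -22, z = 92 mm; its top is at z = 99 mm. It springs outward as the cover's edge is pressed past and back over the cover.
- catch_far_tip (a point): The same at chest x = +121.5 mm.
- jaw: Stepped chuck jaw, bright steel, 0.35 kg: 64 (x) by 26 (y) mm, in three steps 18, 30 and 40 mm high, highest at +x. Origin: centre of its underside. Lies on the steel top with its y roughly along the chest's y (within 0.35 rad), so its long side faces the box. Slides when pushed.
- holder: Turning tool, bright steel, 0.28 kg: shank 80 long (x -50..30 mm), 20 by 20 mm, and a thinner tip to x = 51 mm with a small cutting plate. Origin on the underside of the shank, 10 mm from its middle towards the tip, mid-width. Lies with its y roughly along the chest's y (within 0.35 rad).
- key: T-shaped chuck key, bright steel, 0.25 kg: square shank 18 mm wide and high from y = 10 to -52 mm, thin square end to y = -68 mm; cross bar 10 mm thick, 90 mm long along x at y = 0, its axis 9 mm high. Origin on the underside below the bar's middle. Lies with the shank roughly towards the box (-y of the chest, within 0.35 rad), so the bar is at the rear.
- vblock: Bystander on the steel top: V-block, bright steel, 50 by 45 mm, 48 mm high. Origin: centre of its underside. Leave it (may shift under 30 mm).
- tin: Bystander on the steel top: plain round tin, 54 mm in diameter, 45 mm high. Origin: centre of its underside. Leave it (may shift under 30 mm).

How it is judged:
By the outcome, as a careful person would: the job done as asked, in the order asked, and still so for the second after the job is handed in, with the robot touching nothing.
It also fails if it takes over 69 s, if anything falls off the work surface, if the arm or the gripper's body presses on something with over 40 N, if the wrist force passes 120 N, or if a joint passes its speed limit or range.

### The arm

A 6-joint arm with a two-finger parallel gripper is mounted at the origin on the work surface. World frame = base frame: x ahead of the robot, y to its left, z up, the work surface at z = 0. Lengths are in m, angles in rad, forces in N, time in s.
With the tool pointing down it reaches from about 0.35 to 0.95 m from the base axis. Payload 17.4 kg.
Tool frame: the origin (TCP) lies midway between the tips of the shut fingers; the grasp point (between the pads) lies 19 mm behind it; y points along the fingers, z is the direction in which the jaws open and shut, and the axes are right-handed (so a half turn about y gives the same grasp; the last joint's range is limited). The gripper opens to 93 mm and grips with 3 to 60 N. Pads are 15 mm wide; open, the fingers measure 128 mm over their backs; the gripper's body (75 mm by 188 mm) begins 65 mm behind the grasp point.
Start: joints at [1.163, 0.116, 1.442, -0, 1.584, -0.038], TCP at [0.244, 0.629, 0.184] pointing down, gripper open.
Joint ranges: [-2.83, 2.83], [-0.83, 2.19], [0.07, 2.5], [-1.14, 4.28], [0.01, 3], [-2.97, 2.97]. Speed limits (rad/s): [1.89, 1.89, 2.22, 3.14, 3.14, 3.14].

### API

Orientations are given as a unit quaternion [x, y, z, w].
In Python, from station import r, viewer, job, spotter gives the robot as it stands.
- The arm moves only by the tool step_arm, never from a script. Its argument "moves" is a list of rows, each an object with "claw": the closure, from -1 (fully open) to 1 (shut); "linear": the shift along the tool's x, y, z in units of 40 mm (1.0 is 40 mm), a list of three; "rotation": the turn, a rotation vector about the tool's x, y, z in units of 6 degrees (1.0 is 6 degrees), a list of three. A call has 1 to 20 rows; each row shifts and turns the commanded pose from where the row before left it, along the tool's axes as they then stand; what a row does not reach is not made up. A row lasts 1/10 s, in which the tool goes at most 50 mm and 8.59 degrees, less where a joint would pass 70% of its speed; a pose out of reach is approached as far as the arm can. A call is refused whole if a number of a shift passes 1 or a number of a turn 1, either way. A call with a gripper value outside its range is refused whole. The fingers move at their own pace and stop on an object; the grip force is fixed at half the most. Time passes only in rows, so rows that do not move let the fingers close. It gives the time, the measured TCP pose, the force and the opening at its end, in the units of the state.
- r.state(): the state, without advancing time (a new reading comes with each control period).
- viewer.snapshot(name): name is "scene" or "side" or "wrist"; returns the picture (480x640x3 uint8, red, green, blue); there is no depth.
- viewer.calibration(name): a dict with "intrinsics" (3x3 intrinsics, pixels), "R" (3x3) and "t" (3): a world point X has camera coordinates R X + t; the wrist camera has in their place "tool_from_camera" (4x4, takes a point from camera to tool coordinates, whose origin is the TCP and whose axes are the tool frame's). Camera axes: x right, y down, z forward; pixel columns grow to the right and rows downward; lengths in m; the calibration is good to about 2 mm. A picture is of the moment at which its call begins: read the wrist's pose just before it. calibration takes no time and is no camera call.
- job.hand_in(): hands the job in, once; it reports no verdict.
Trained networks look in the newest picture that a camera, given by its name, has taken for a name from the list of things; names that differ only in an ending like _2 or _b are one class to them, and where a whole thing is asked for, a point or a joint stands for the part that bears it (a point fixed in the world has none). Each returns a list of dicts, best first, with "score" (0 to 1); they miss things now and then, are a little off and sometimes report something else, mostly with a low value. They report only what shows in the picture. A call takes as long as a camera call.
- spotter.masks_of(camera, thing): "region" (480x640 bool, what is visible of it) and "uv" ([column, row] in pixels, amid what is visible of it).
The state is a dict: "time_s": time; "joint_positions": joint angles; "qvel": joint speeds; "tau": joint torques, N m; "tool_pos": TCP position; "tcp_rot": TCP orientation; "wrist_force": force on the tool from outside, world axes, zero at the start; "ft_torque": the same for the moment, N m; "gripper_width": opening from 0.0 (shut) to 1.0 (fully open).
Only numpy, scipy, OpenCV 4.12 (cv2) and the standard library are available. Lean on these libraries where they do the work, as an engineer would, in place of code of your own. Each camera call takes 0.05 s, during which the arm holds its last target.

## Working session

There is one attempt and no reset: what is moved stays moved. The work goes in short steps, Python scripts to look and compute and a tool call to move; the robot and the scene stay as the last step left them, time stands still between calls to the robot, and variables do not carry over. Pictures are saved under pics/ and viewed, and the job is handed in when it is done.

Besides the shell and the picture viewer there is one more tool, called after ">>>" in YAML: its name, and indented under it one key for each argument. step_arm: Moves the arm, as the interface text tells. Its arguments: {"type":"object","properties":{"moves":{"type":"array"}},"required":["moves"]}

```bash
ls; mkdir -p pics; python3 - <<'E'
from station import r,viewer,job,spotter
import cv2,numpy as np
np.set_printoptions(precision=4,suppress=True)
print(r.state())
for n in ["scene","side","wrist"]:
    im=viewer.snapshot(n); cv2.imwrite(f"pics/{n}0.png",im[:,:,::-1]); print(n,viewer.calibration(n))
E
```

```text
pics
{'time_s': 0.0, 'joint_positions': array([ 1.1632,  0.1165,  1.4423, -0.    ,  1.584 , -0.0378]), 'qvel': array([ 0.003 ,  0.0007,  0.0019,  0.0008,  0.0001, -0.0004]), 'tau': array([ -0.0023, -72.1316, -62.2571,   0.0778,   0.0242,  -0.0001]), 'tool_pos': array([0.2439, 0.6291, 0.1831]), 'tcp_rot': array([ 0.6955, -0.1301,  0.1299, -0.6946]), 'wrist_force': array([ 0.3467, -0.9164, -0.0498]), 'ft_torque': array([ 0.0139, -0.0462, -0.0035]), 'gripper_width': 1.0015426275544765}
scene {'intrinsics': array([[481.5465,   0.    , 314.5071],
       [  0.    , 481.5465, 240.1989],
       [  0.    ,   0.    ,   1.    ]]), 'R': array([[ 0.7091,  0.7051, -0.003 ],
       [ 0.5809, -0.5866, -0.5643],
       [-0.3997,  0.3984, -0.8255]]), 't': array([-0.4519, -0.2318,  1.1576])}
side {'intrinsics': array([[433.18  ,   0.    , 323.3573],
       [  0.    , 433.18  , 243.0229],
       [  0.    ,   0.    ,   1.    ]]), 'R': array([[-0.9791, -0.2034,  0.0067],
       [-0.1123,  0.5121, -0.8516],
       [ 0.1698, -0.8345, -0.5242]]), 't': array([0.5336, 0.0855, 0.7413])}
wrist {'intrinsics': array([[357.7551,   0.    , 316.0149],
       [  0.    , 357.7551, 239.2282],
       [  0.    ,   0.    ,   1.    ]]), 'tool_from_camera': array([[-0.0022,  0.9567,  0.2911, -0.0805],
       [-0.0001, -0.2911,  0.9567, -0.2015],
       [ 1.    ,  0.0021,  0.0008,  0.001 ],
       [ 0.    ,  0.    ,  0.    ,  1.    ]])}
```

View pics/scene0.png

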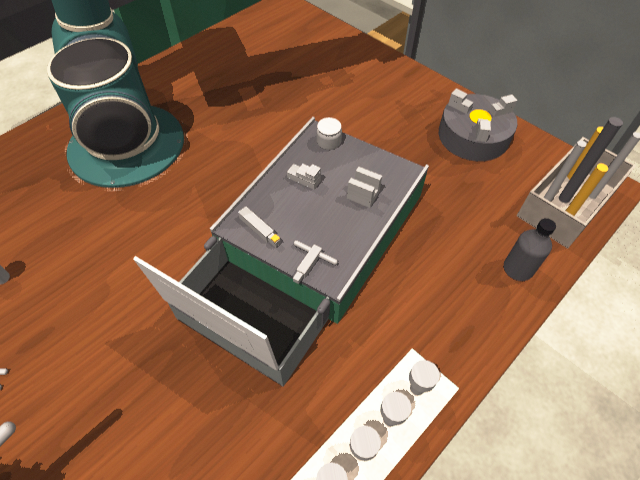

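View pics/side0.png

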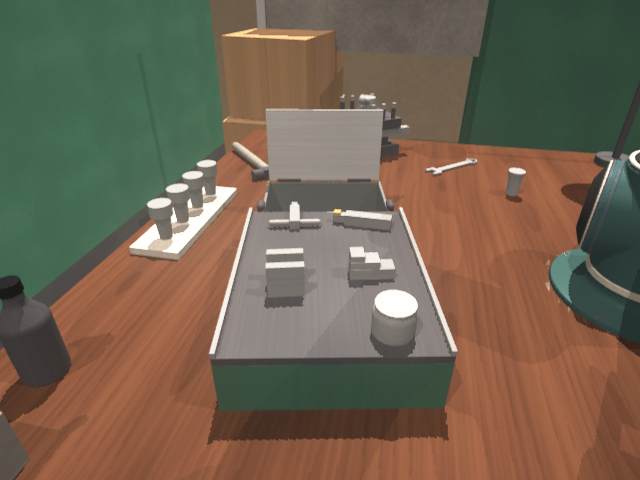

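View pics/wrist0.png

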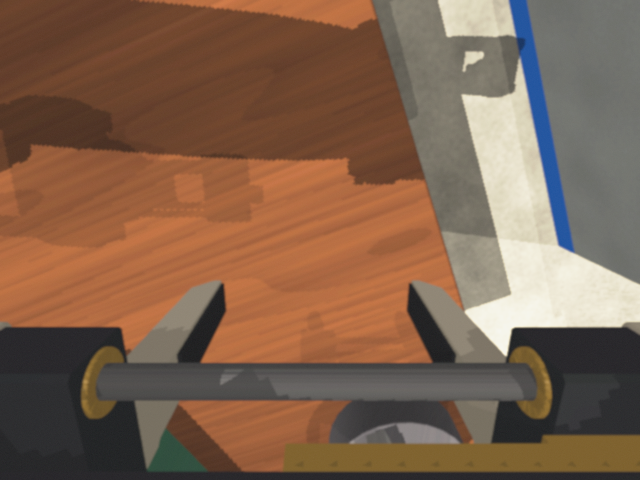

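```bash
cat > h.py <<'E'
import numpy as np,cv2
from scipy.optimize import least_squares
np.set_printoptions(precision=4,suppress=True)
def proj(cal,X):
    X=np.atleast_2d(X); c=X@cal['R'].T+cal['t']; p=c@cal['intrinsics'].T
    return p[:,:2]/p[:,2:]
def ray(cal,uv,z):
    d=cal['R'].T@np.linalg.solve(cal['intrinsics'],[uv[0],uv[1],1.]); o=-cal['R'].T@cal['t']
    return o+d*(z-o[2])/d[2]
E
python3 - <<'E'
from station import r,viewer,job,spotter
from h import *
print(r.state()['time_s'])
for n in ["scene","side"]:
    cal=viewer.calibration(n); im=viewer.snapshot(n)
    cv2.imwrite(f"pics/{n}_z.png",cv2.resize(im[100:400,110:450] if n=="scene" else im[90:410,190:470],None,fx=2.3 if n=="scene" else 1.8,fy=2.3 if n=="scene" else 1.8,interpolation=cv2.INTER_CUBIC)[:,:,::-1][:600])
    pts={"scene":[(313,122),(427,168),(213,235),(338,300)],"side":[(220,358),(455,353)]}[n]
    for p in pts: print(n,p,ray(cal,p,.098 if n=='scene' else .09))
    for th in ["chest","jaw","holder","key","vblock","tin","cover"]:
        for m in spotter.masks_of(n,th)[:2]:
            print(n,th,round(m['score'],2),m['uv'],m['region'].sum(),ray(cal,m['uv'],.1))
            np.save(f"{n}_{th}.npy",m['region']) if m['score']>.5 else 0
E
```

```text
0.15
scene (313, 122) [0.3428 0.2919 0.098 ]
scene (427, 168) [0.6036 0.3583 0.098 ]
scene (213, 235) [ 0.4256 -0.0516  0.098 ]
scene (338, 300) [0.6805 0.013  0.098 ]
scene chest 0.67 [327.5, 131.2] 708 [0.3869 0.2918 0.1   ]
scene chest 0.55 [288.5, 250.7] 33958 [0.5504 0.0216 0.1   ]
scene jaw 0.74 [308.4, 175.1] 595 [0.4473 0.1741 0.1   ]
scene jaw 0.68 [210.0, 313.5] 3571 [ 0.5483 -0.1546  0.1   ]
scene holder 0.6 [309.9, 176.3] 598 [0.4517 0.174  0.1   ]
scene holder 0.57 [258.7, 225.8] 674 [0.4709 0.0206 0.1   ]
scene key 0.59 [309.0, 259.1] 669 [0.5892 0.035  0.1   ]
scene vblock 0.78 [363.2, 186.4] 950 [0.5451 0.2291 0.1   ]
scene vblock 0.25 [307.8, 259.8] 620 [0.5887 0.0324 0.1   ]
scene tin 0.57 [328.1, 132.3] 723 [0.3902 0.2903 0.1   ]
scene cover 0.58 [211.2, 316.2] 3515 [ 0.5535 -0.1562  0.1   ]
side (220, 358) [0.5889 0.3654 0.09  ]
side (455, 353) [0.3283 0.3017 0.09  ]
side chest 0.77 [325.6, 300.8] 48048 [0.4902 0.253  0.1   ]
side chest 0.49 [295.6, 219.1] 439 [0.585  0.0469 0.1   ]
side jaw 0.55 [368.1, 267.7] 1151 [0.4451 0.1666 0.1   ]
side holder 0.62 [357.4, 218.7] 801 [0.4807 0.0223 0.1   ]
side holder 0.17 [285.3, 273.7] 1764 [0.5577 0.2062 0.1   ]
side key 0.93 [295.6, 220.9] 494 [0.5833 0.0531 0.1   ]
side vblock 0.62 [283.1, 273.9] 1852 [0.5606 0.2073 0.1   ]
side tin 0.19 [324.6, 299.7] 47856 [0.4919 0.251  0.1   ]
side cover 0.68 [322.9, 141.9] 8175 [ 0.6228 -0.3652  0.1   ]
side cover 0.62 [322.0, 142.6] 7968 [ 0.6239 -0.3594  0.1   ]
```

View pics/scene_z.png

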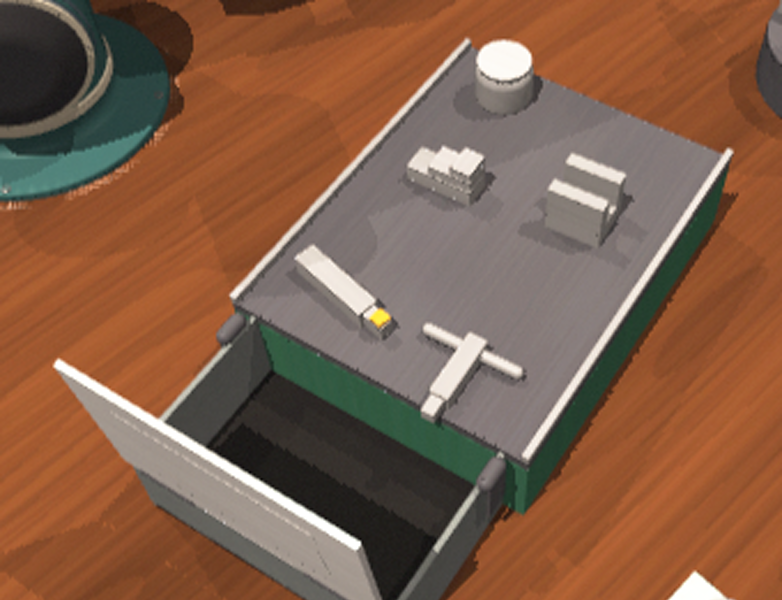

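View pics/side_z.png

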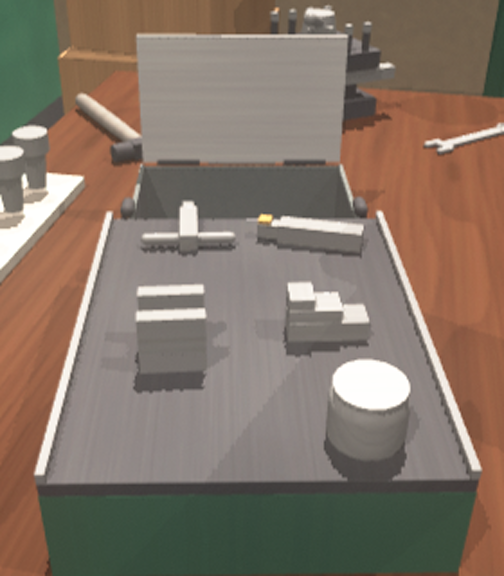

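```bash
cat > fit.py <<'E'
from station import r,viewer,job,spotter
from h import *
C={n:viewer.calibration(n) for n in ["scene","side"]}
obs=[("scene",-1,.36,313,117.4),("scene",1,.36,427,165.7),("scene",-1,0,211.3,228.7),("scene",1,0,338.3,300.4),
("side",1,.36,212.2,352.8),("side",-1,.36,452.8,351.1),("side",1,0,250,208.3),("side",-1,0,401,208.3)]
def T(p,X):
    c,s=np.cos(p[2]),np.sin(p[2]); X=np.atleast_2d(X)
    return np.c_[p[0]+c*X[:,0]-s*X[:,1],p[1]+s*X[:,0]+c*X[:,1],X[:,2]]
def res(p):
    return np.concatenate([(proj(C[n],T(p,[sx*p[3],y,.098]))[0]-[u,v]) for n,sx,y,u,v in obs])
s=least_squares(res,[.55,0,0.2,.14]); print(s.x); print(s.fun.reshape(-1,2))
for n in C:
    im=viewer.snapshot(n)[:,:,::-1].copy()
    def L(P,col):
        q=proj(C[n],T(s.x,P)); cv2.polylines(im,[np.round(q*8).astype(int)],True,col,1,cv2.LINE_AA,3)
    L([[-.14,0,.09],[.14,0,.09],[.14,.36,.09],[-.14,.36,.09]],(0,0,255))
    L([[-.115,0,.085],[.115,0,.085],[.115,-.145,.085],[-.115,-.145,.085]],(0,255,0))
    for a in (1.6,1.7,1.8):
        c,sn=np.cos(a),np.sin(a)
        f=lambda x,d,h:[x,-.152+d*c-h*sn,.0875+d*sn+h*c]
        L([f(-.117,.004,0.0025),f(.117,.004,0.0025),f(.117,.15,0.0025),f(-.117,.15,0.0025)],(255,0,0))
    z=im[90:410,100:460]; cv2.imwrite(f"pics/fit_{n}.png",cv2.resize(z,None,fx=1.85,fy=1.85,interpolation=cv2.INTER_CUBIC))
E
python3 fit.py
```

```text
[ 0.5449 -0.015   0.224   0.1368]
[[ 0.7691 -0.9078]
 [ 0.3456 -1.1445]
 [-0.4116 -0.0719]
 [-0.2419 -2.1491]
 [-1.2831 -0.5201]
 [ 0.7078 -1.0702]
 [ 0.6475 -1.4893]
 [-1.2468 -1.8848]]
```

View pics/fit_scene.png

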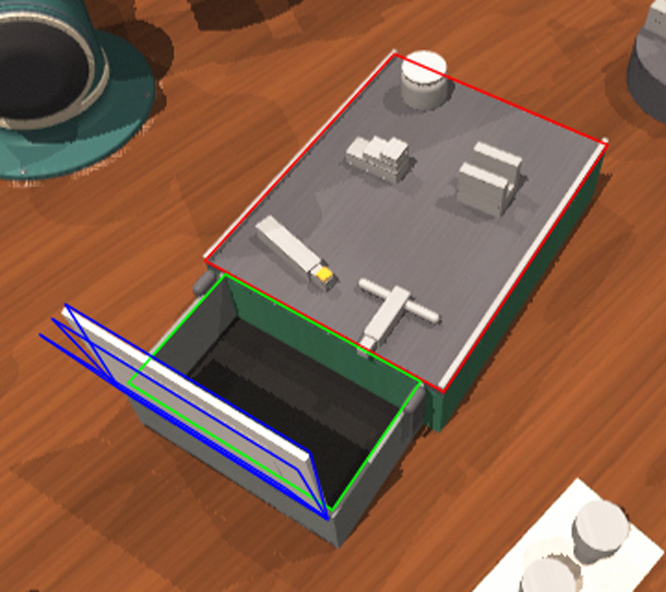

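View pics/fit_side.png

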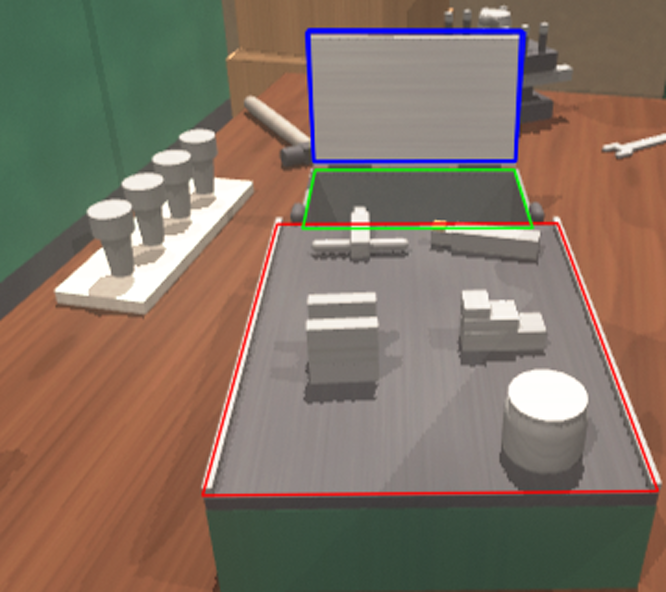

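```bash
cat >> h.py <<'E'
from scipy.spatial.transform import Rotation as Rn
P=np.array([.5449,-.015,.224])
def w2c(X):
    c,s=np.cos(P[2]),np.sin(P[2]); d=np.asarray(X)[:2]-P[:2]
    return np.array([c*d[0]+s*d[1],-s*d[0]+c*d[1],X[2]])
def c2w(X):
    c,s=np.cos(P[2]),np.sin(P[2])
    return np.array([P[0]+c*X[0]-s*X[1],P[1]+s*X[0]+c*X[1],X[2]])
def show(st):
    R=Rn.from_quat(st['tcp_rot']).as_matrix()
    a=np.array([[np.cos(P[2]),np.sin(P[2]),0],[-np.sin(P[2]),np.cos(P[2]),0],[0,0,1]])
    print('t',round(st['time_s'],2),'tcp chest',w2c(st['tool_pos']),'F',st['wrist_force'],'w',round(st['gripper_width'],3)); print('axes(cols) in chest\n',a@R)
    return a@R
def goto(st,X,yaw=None):
    Rc=show(st); d=np.asarray(X)-w2c(st['tool_pos']); print('need chest',d,'tool units/40mm',Rc.T@d/.04)
E
python3 - <<'E'
from station import r,viewer
from h import *
show(r.state())
from scipy import ndimage
for n,ths in [("scene",["jaw","key","vblock","tin"]),("side",["jaw","holder","key","vblock"])]:
    cal=viewer.calibration(n)
    for th in ths:
        m=np.load(f"{n}_{th}.npy"); ys,xs=np.where(m)
        box=cv2.boxPoints(cv2.minAreaRect(np.c_[xs,ys].astype(np.float32)))
        print(n,th,[w2c(ray(cal,p,.1))[:2].round(3).tolist() for p in box], w2c(ray(cal,(xs.mean(),ys.mean()),.105)))
def z2(p,n): return (p[0]/2.3+110,p[1]/2.3+100) if n=='scene' else (p[0]/1.8+190,p[1]/1.8+90)
for n,l in [("scene",{"jawBotFL":((407,176),.09),"jawBotFR":((470,202),.09),"jawtopR_back":((485,157),.13),"jawtopR":((469,180),.13),"holdrear":((312,247),.11),"holdrear2":((296,258),.11),"holdtipfront":((375,333),.095),"keyL":((428,328),.1),"keyR":((520,374),.1),"keytip":((430,411),.095),"tintop":((504,62),.135),"tinbot":((504,100),.09),"vbFL":((547,215),.09),"vbFR":((602,243),.09)}),
 ("side",{"jawBL":((287,340),.09),"jawBR":((369,337),.09),"holdR":((362,250),.09),"holdL":((258,240),.09),"keyL":((142,240),.1),"keyR":((235,238),.1),"tintop":((370,386),.135),"vbL":((138,377),.09),"vbR":((206,381),.09)})]:
    for k,(p,z) in l.items(): print(n,k,w2c(ray(viewer.calibration(n),z2(p,n),z)))
E
```

```text
t 1.05 tcp chest [-0.1503  0.6951  0.1839] F [-0.4434 -0.1184 -0.1408] w 1.0
axes(cols) in chest
 [[ 0.8288 -0.      0.5595]
 [-0.5595  0.      0.8288]
 [-0.     -1.     -0.    ]]
scene jaw [[-0.203, -0.161], [-0.214, -0.117], [0.117, -0.12], [0.119, -0.159]] [-0.0246 -0.1404  0.105 ]
scene key [[0.055, -0.015], [0.01, 0.057], [0.079, 0.097], [0.12, 0.023]] [0.0588 0.0347 0.105 ]
scene vblock [[0.036, 0.192], [0.012, 0.277], [0.076, 0.285], [0.097, 0.2]] [0.0583 0.2336 0.105 ]
scene tin [[-0.129, 0.357], [-0.082, 0.386], [-0.034, 0.304], [-0.079, 0.276]] [-0.0771  0.3239  0.105 ]
side jaw [[-0.031, 0.146], [-0.102, 0.14], [-0.091, 0.225], [-0.027, 0.23]] [-0.0564  0.2021  0.105 ]
side holder [[-0.01, 0.068], [-0.015, 0.012], [-0.116, 0.039], [-0.105, 0.092]] [-0.0625  0.0632  0.105 ]
side key [[0.098, 0.064], [0.048, -0.035], [0.011, 0.063], [0.059, 0.144]] [0.054  0.0623 0.105 ]
side vblock [[0.097, 0.142], [0.037, 0.142], [0.034, 0.265], [0.085, 0.265]] [0.0614 0.218  0.105 ]
scene jawBotFL [-0.093   0.1874  0.09  ]
scene jawBotFR [-0.0299  0.1913  0.09  ]
scene jawtopR_back [-0.0272  0.2112  0.13  ]
scene jawtopR [-0.025   0.1822  0.13  ]
scene holdrear [-0.1051  0.0676  0.11  ]
scene holdrear2 [-0.1094  0.0516  0.11  ]
scene holdtipfront [-0.0196  0.0329  0.095 ]
scene keyL [0.0155 0.0563 0.1   ]
scene keyR [0.0987 0.058  0.1   ]
scene keytip [ 0.0563 -0.0035  0.095 ]
scene tintop [-0.0706  0.3142  0.135 ]
scene tinbot [-0.0688  0.3132  0.09  ]
scene vbFL [0.034  0.2138 0.09  ]
scene vbFR [0.0886 0.2117 0.09  ]
side jawBL [-0.0294  0.2125  0.09  ]
side jawBR [-0.0953  0.2091  0.09  ]
side holdR [-0.111   0.0692  0.09  ]
side holdL [-0.0127  0.0489  0.09  ]
side keyL [0.0976 0.0662 0.1   ]
side keyR [0.0098 0.0629 0.1   ]
side tintop [-0.0733  0.3238  0.135 ]
side vbL [0.0844 0.2575 0.09  ]
side vbR [0.0339 0.2627 0.09  ]
```

>>> step_arm:
  moves:
    - {"claw":0.35,"linear":[0,0,0],"rotation":[0,0.933,0]}
    - {"claw":0.35,"linear":[0,0,0],"rotation":[0,0.933,0]}
    - {"claw":0.35,"linear":[0,0,0],"rotation":[0,0.933,0]}
    - {"claw":0.35,"linear":[0,0,0],"rotation":[0,0.933,0]}
    - {"claw":0.35,"linear":[0,0,0],"rotation":[0,0.933,0]}
    - {"claw":0.35,"linear":[0,0,0],"rotation":[0,0.933,0]}
    - {"claw":0.35,"linear":[0,0,0],"rotation":[0,0.933,0]}
    - {"claw":0.35,"linear":[0,0,0],"rotation":[0,0.933,0]}
    - {"claw":0.35,"linear":[0,0,0],"rotation":[0,0.933,0]}
    - {"claw":0.35,"linear":[0,0,0],"rotation":[0,0.933,0]}

```text
time_s: 2.05
tool_pos: [0.244, 0.6294, 0.1838]
tcp_rot: [0.552, -0.442, 0.442, -0.552]
wrist_force: [0.8, -0.9, -0.4]
gripper_width: 0.33
```

```bash
python3 - <<'E'
from station import r
from h import *
goto(r.state(),[.055,.11,.15]); print(r.state()['joint_positions'])
E
```

```text
t 2.05 tcp chest [-0.1503  0.6951  0.1838] F [ 0.8045 -0.9145 -0.4068] w 0.33
axes(cols) in chest
 [[-0.004  -0.      1.    ]
 [-1.     -0.0001 -0.004 ]
 [ 0.0001 -1.     -0.    ]]
need chest [ 0.2053 -0.5851 -0.0338] tool units/40mm [14.6068  0.8469  5.1913]
[ 1.1632  0.116   1.4416 -0.      1.584   0.9433]
```

>>> step_arm:
  moves:
    - {"claw":0.35,"linear":[0.45,0,0.16],"rotation":[0,0,0]}
    - {"claw":0.35,"linear":[0.9,0,0.32],"rotation":[0,0,0]}
    - {"claw":0.35,"linear":[0.9,0,0.32],"rotation":[0,0,0]}
    - {"claw":0.35,"linear":[0.9,0,0.32],"rotation":[0,0,0]}
    - {"claw":0.35,"linear":[0.9,0,0.32],"rotation":[0,0,0]}
    - {"claw":0.35,"linear":[0.9,0,0.32],"rotation":[0,0,0]}
    - {"claw":0.35,"linear":[0.9,0,0.32],"rotation":[0,0,0]}
    - {"claw":0.35,"linear":[0.9,0,0.32],"rotation":[0,0,0]}
    - {"claw":0.35,"linear":[0.9,0,0.32],"rotation":[0,0,0]}
    - {"claw":0.35,"linear":[0.9,0,0.32],"rotation":[0,0,0]}
    - {"claw":0.35,"linear":[0.9,0,0.32],"rotation":[0,0,0]}
    - {"claw":0.35,"linear":[0.9,0,0.32],"rotation":[0,0,0]}
    - {"claw":0.35,"linear":[0.9,0,0.32],"rotation":[0,0,0]}
    - {"claw":0.35,"linear":[0.9,0,0.32],"rotation":[0,0,0]}
    - {"claw":0.35,"linear":[0.9,0,0.32],"rotation":[0,0,0]}
    - {"claw":0.35,"linear":[0.9,0,0.32],"rotation":[0,0,0]}
    - {"claw":0.35,"linear":[0.6,0,0.16],"rotation":[0,0,0]}
    - {"claw":0.35,"linear":[0,0,0],"rotation":[0,0,0]}

```text
time_s: 3.85
tool_pos: [0.5736, 0.1043, 0.1836]
tcp_rot: [0.553, -0.441, 0.441, -0.552]
wrist_force: [-0.5, 0.6, -0.3]
gripper_width: 0.326
```

```bash
python3 - <<'E'
from station import r,viewer
from h import *
goto(r.state(),[.055,.1,.096])
cv2.imwrite("pics/w1.png",viewer.snapshot("wrist")[:,:,::-1])
E
```

```text
t 3.85 tcp chest [0.0545 0.1099 0.1836] F [-0.4566  0.6282 -0.3267] w 0.326
axes(cols) in chest
 [[-0.001  -0.0003  1.    ]
 [-1.     -0.0006 -0.001 ]
 [ 0.0006 -1.     -0.0003]]
need chest [ 0.0005 -0.0099 -0.0876] tool units/40mm [0.2473 2.19   0.0145]
```

View pics/w1.png

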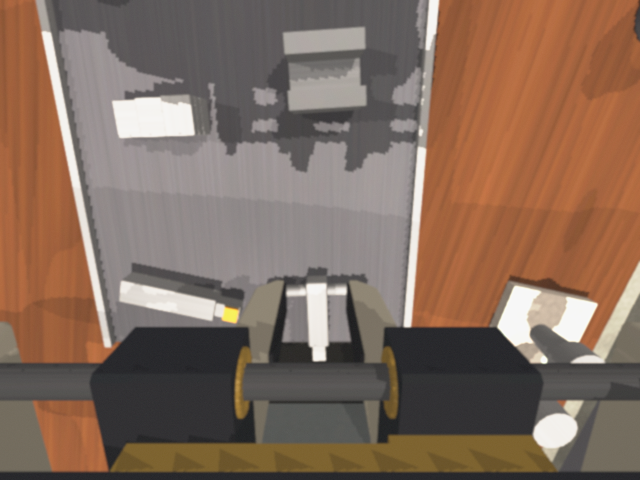

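>>> step_arm:
  moves:
    - {"claw":0.35,"linear":[0,0.7,0],"rotation":[0,0,0]}
    - {"claw":0.35,"linear":[0,0.7,0],"rotation":[0,0,0]}
    - {"claw":0.35,"linear":[0,0.5,0],"rotation":[0,0,0]}
    - {"claw":0.35,"linear":[0,0.25,0],"rotation":[0,0,0]}
    - {"claw":0.35,"linear":[0,0,0],"rotation":[0,0,0]}
    - {"claw":0.35,"linear":[0,0,0],"rotation":[0,0,0]}

```text
time_s: 4.5
tool_pos: [0.5731, 0.1077, 0.099]
tcp_rot: [-0.553, 0.441, -0.441, 0.553]
wrist_force: [0.2, 1.0, 0.1]
gripper_width: 0.327
```

>>> step_arm:
  moves:
    - {"claw":0.35,"linear":[0.25,0,0],"rotation":[0,0,0]}
    - {"claw":0.35,"linear":[0.25,0,0],"rotation":[0,0,0]}
    - {"claw":0.35,"linear":[0.25,0,0],"rotation":[0,0,0]}
    - {"claw":0.35,"linear":[0.25,0,0],"rotation":[0,0,0]}
    - {"claw":0.35,"linear":[0.25,0,0],"rotation":[0,0,0]}
    - {"claw":0.35,"linear":[0.25,0,0],"rotation":[0,0,0]}
    - {"claw":0.35,"linear":[0.25,0,0],"rotation":[0,0,0]}

```text
time_s: 5.2
tool_pos: [0.5887, 0.0382, 0.0978]
tcp_rot: [0.553, -0.441, 0.441, -0.553]
wrist_force: [0.4, 1.2, -0.8]
gripper_width: 0.324
```

```bash
python3 - <<'E'
from station import r,viewer
from h import *
goto(r.state(),[.055,-.005,.096])
cv2.imwrite("pics/s2.png",cv2.resize(viewer.snapshot("scene")[100:400,110:450],None,fx=1.9,fy=1.9)[:,:,::-1])
E
```

```text
t 5.2 tcp chest [0.0545 0.0421 0.0978] F [ 0.4006  1.1659 -0.7888] w 0.324
axes(cols) in chest
 [[-0.0003 -0.      1.    ]
 [-1.     -0.     -0.0003]
 [ 0.     -1.     -0.    ]]
need chest [ 0.0005 -0.0471 -0.0018] tool units/40mm [1.1778 0.0457 0.0132]
```

View pics/s2.png

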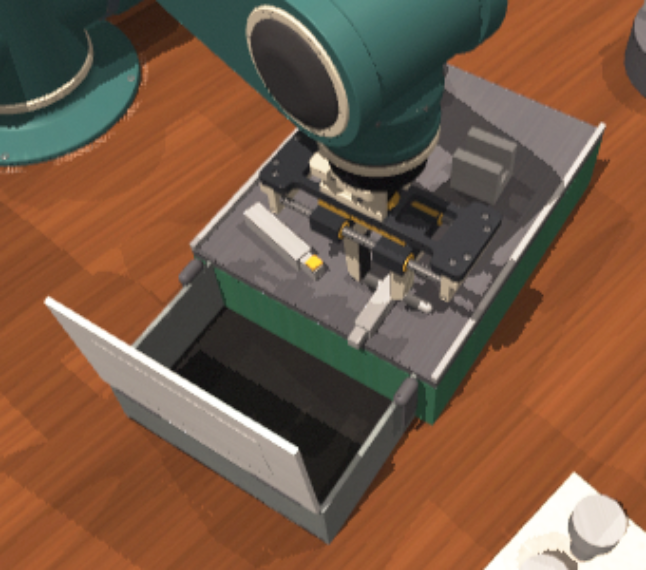

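>>> step_arm:
  moves:
    - {"claw":0.35,"linear":[0.25,0.03,0],"rotation":[0,0,0]}
    - {"claw":0.35,"linear":[0.25,0,0],"rotation":[0,0,0]}
    - {"claw":0.35,"linear":[0.25,0,0],"rotation":[0,0,0]}
    - {"claw":0.35,"linear":[0.25,0,0],"rotation":[0,0,0]}
    - {"claw":0.35,"linear":[0.25,0,0],"rotation":[0,0,0]}
    - {"claw":0.35,"linear":[0.1,0,0],"rotation":[0,0,0]}
    - {"claw":0.35,"linear":[0,0,0],"rotation":[0,0,0]}
    - {"claw":0.35,"linear":[0,0,0],"rotation":[0,0,0]}

```text
time_s: 6.05
tool_pos: [0.6004, -0.0135, 0.0966]
tcp_rot: [0.553, -0.441, 0.441, -0.553]
wrist_force: [-0.1, 0.7, -0.6]
gripper_width: 0.33
```

```bash
python3 - <<'E'
from station import r,viewer
from h import *
goto(r.state(),[-.065,.095,.155])
cv2.imwrite("pics/s3.png",cv2.resize(viewer.snapshot("scene")[100:400,110:450],None,fx=1.9,fy=1.9)[:,:,::-1])
E
```

```text
t 6.05 tcp chest [ 0.0545 -0.0108  0.0966] F [-0.1242  0.7286 -0.6325] w 0.33
axes(cols) in chest
 [[-0.0001 -0.0001  1.    ]
 [-1.      0.0001 -0.0001]
 [-0.0001 -1.     -0.0001]]
need chest [-0.1195  0.1058  0.0584] tool units/40mm [-2.6453 -1.4592 -2.9872]
```

View pics/s3.png

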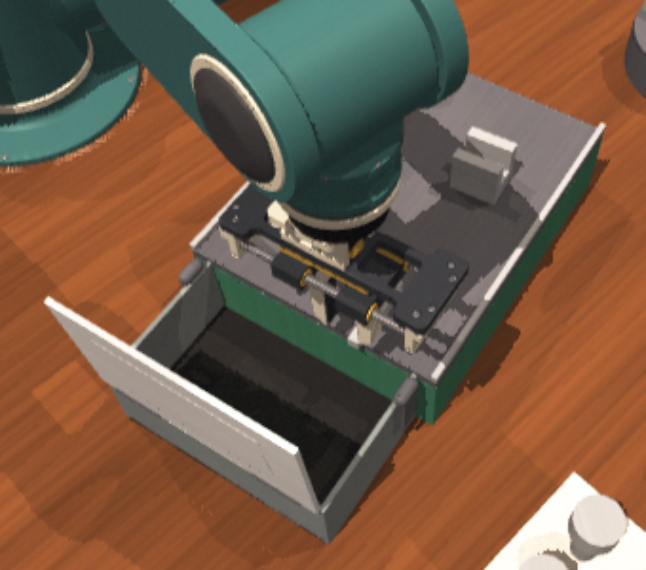

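>>> step_arm:
  moves:
    - {"claw":0.35,"linear":[0,-0.75,0],"rotation":[0,0,0]}
    - {"claw":0.15,"linear":[0,-0.75,0],"rotation":[0,0,0]}
    - {"claw":0.15,"linear":[-0.66,0,-0.75],"rotation":[0,0,0]}
    - {"claw":0.15,"linear":[-0.66,0,-0.75],"rotation":[0,0,0]}
    - {"claw":0.15,"linear":[-0.66,0,-0.75],"rotation":[0,0,0]}
    - {"claw":0.15,"linear":[-0.66,0,-0.75],"rotation":[0,0,0]}
    - {"claw":0.15,"linear":[0,0,0],"rotation":[0,0,0]}
    - {"claw":0.15,"linear":[0,0,0],"rotation":[0,0,0]}

```text
time_s: 6.9
tool_pos: [0.4599, 0.0633, 0.1572]
tcp_rot: [-0.553, 0.44, -0.441, 0.553]
wrist_force: [0.2, 0.0, -0.0]
gripper_width: 0.425
```

```bash
python3 - <<'E'
from station import r,viewer
from h import *
goto(r.state(),[-.065,.095,.096])
cv2.imwrite("pics/s4.png",cv2.resize(viewer.snapshot("scene")[100:400,110:450],None,fx=1.9,fy=1.9)[:,:,::-1])
cv2.imwrite("pics/w4.png",viewer.snapshot("wrist")[:,:,::-1])
E
```

```text
t 6.9 tcp chest [-0.0654  0.0952  0.1572] F [ 0.2483  0.0332 -0.0115] w 0.425
axes(cols) in chest
 [[ 0.0014  0.0016  1.    ]
 [-1.     -0.0003  0.0014]
 [ 0.0003 -1.      0.0016]]
need chest [ 0.0004 -0.0002 -0.0612] tool units/40mm [0.0055 1.5306 0.0084]
```

View pics/s4.png

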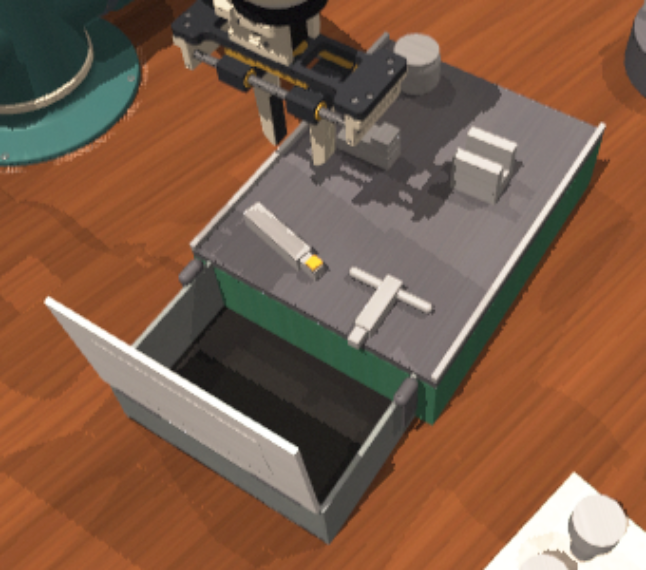

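View pics/w4.png

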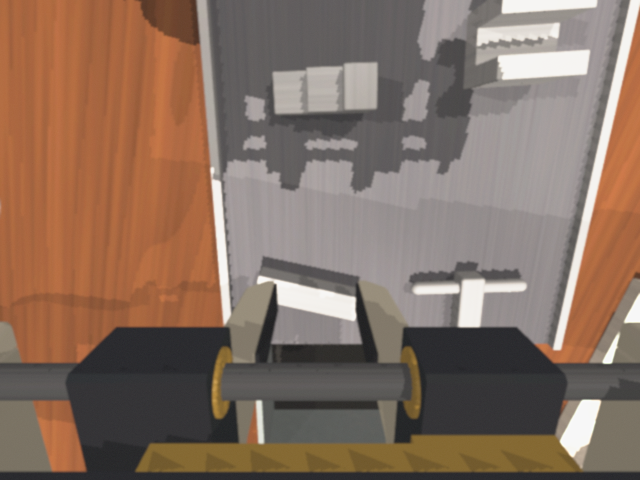

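```bash
python3 - <<'E'
from station import r,viewer
from h import *
st=r.state(); R=Rn.from_quat(st['tcp_rot']).as_matrix()
for n in ["scene","side"]:
    cal=viewer.calibration(n); im=viewer.snapshot(n)[:,:,::-1].copy()
    pts=[st['tool_pos']+R@np.array(o) for o in [[0,0,0],[0,0,.02],[0,0,-.02],[0,0,.0375],[0,0,-.0375]]]+[c2w([.055,.06,.1]),c2w([.012,.06,.1]),c2w([.098,.06,.1])]
    for u,v in proj(cal,np.array(pts)):
        print(n,u,v); cv2.circle(im,(int(round(u)),int(round(v))),1,(0,0,255),-1)
    z=im[100:330,180:400] if n=="scene" else im[60:360,220:460]
    cv2.imwrite(f"pics/p_{n}.png",cv2.resize(z,None,fx=2.5,fy=2.5,interpolation=cv2.INTER_NEAREST)[:600])
E
```

```text
scene 269.30517997914774 190.62647354576518
scene 278.4531263946383 195.14429960347525
scene 260.28321860033367 186.1708667507975
scene 286.5630139118641 199.14946748338085
scene 252.49031576736988 182.32224566308
scene 315.6605208080782 250.8107382981095
scene 295.60484686000456 240.35013160769665
scene 336.32701743043833 261.5899369126751
side 368.25197770339923 200.27077846395855
side 355.62637314118035 200.29853994002886
side 380.8628485585055 200.24304938470982
side 344.56686259613815 200.3228578517638
side 391.88529457717766 200.2188129713266
side 294.1580251742193 221.50023663417406
side 319.2699602392197 221.41680863998818
side 268.988317298579 221.58385656377618
```

View pics/p_scene.png

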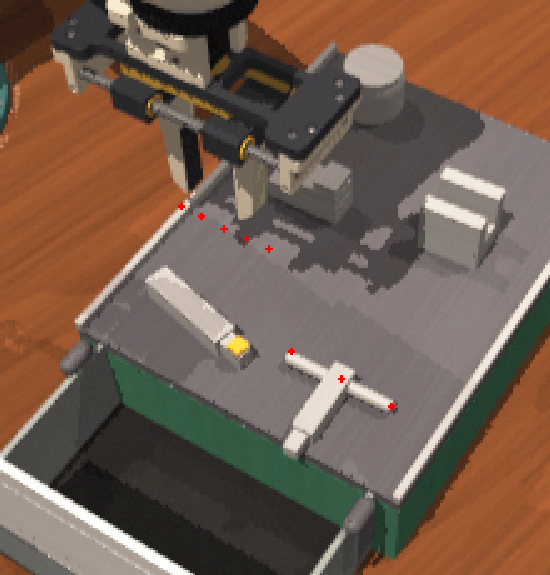

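View pics/p_side.png

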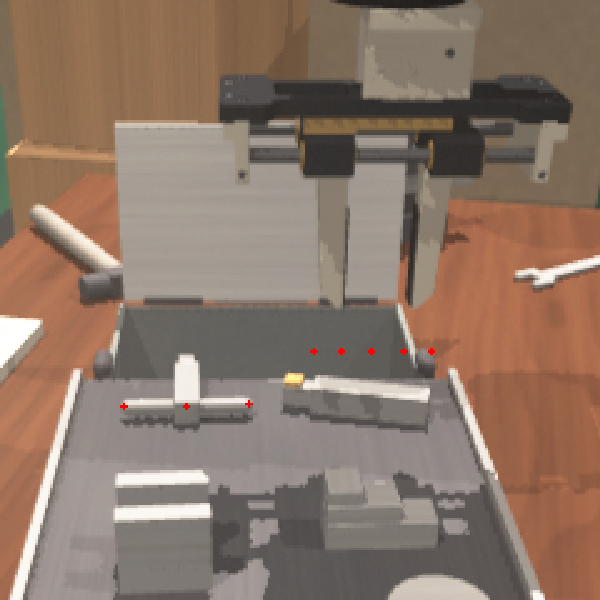

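```bash
python3 - <<'E'
from station import r,viewer
from h import *
st=r.state()
A=viewer.calibration("scene");B=viewer.calibration("side")
M=[c['intrinsics']@np.c_[c['R'],c['t']] for c in (A,B)]
for s,b in [((254.8,176.8),(388.8,182.)),((279.2,187.2),(353.2,182.8))]:
    X=cv2.triangulatePoints(M[0],M[1],np.array(s),np.array(b)); X=X[:3,0]/X[3]; print(X,w2c(X), proj(A,X)-s,proj(B,X)-b)
print(st['tool_pos'],w2c(st['tool_pos']))
E
```

```text
[0.4343 0.052  0.1842] [-0.0929  0.0899  0.1842] [[-1.1839 -0.9575]] [[-1.8896  0.9894]]
[0.4859 0.0654 0.1851] [-0.0396  0.0915  0.1851] [[-0.2233 -0.1536]] [[-0.3413  0.156 ]]
[0.4606 0.0625 0.1564] [-0.065   0.0943  0.1564]
```

>>> step_arm:
  moves:
    - {"claw":1,"linear":[0,0,0],"rotation":[0,0,0]}
    - {"claw":1,"linear":[0,0,0],"rotation":[0,0,0]}
    - {"claw":1,"linear":[0,0,0],"rotation":[0,0,0]}
    - {"claw":1,"linear":[0,0,0],"rotation":[0,0,0]}
    - {"claw":1,"linear":[0,0,0],"rotation":[0,0,0]}

```text
time_s: 7.6
tool_pos: [0.46, 0.0628, 0.1566]
tcp_rot: [0.553, -0.441, 0.441, -0.553]
wrist_force: [0.5, -0.9, -0.5]
gripper_width: 0.043
```

```bash
cat > pp.py <<'E'
from station import r,viewer
from h import *
import sys
tag=sys.argv[1]
st=r.state(); R=Rn.from_quat(st['tcp_rot']).as_matrix()
show(st)
for n in ["scene","side"]:
    cal=viewer.calibration(n); im=viewer.snapshot(n)[:,:,::-1].copy()
    for u,v in proj(cal,np.array([st['tool_pos']+R@np.array(o) for o in [[0,0,0],[0,-.019,0]]])):
        cv2.circle(im,(int(round(u)),int(round(v))),1,(0,0,255),-1)
    z=im[100:330,180:400] if n=="scene" else im[60:360,220:460]
    cv2.imwrite(f"pics/{tag}_{n}.png",cv2.resize(z,None,fx=2.5,fy=2.5,interpolation=cv2.INTER_NEAREST)[:600])
E
python3 pp.py q
```

```text
t 7.6 tcp chest [-0.0655  0.0947  0.1566] F [ 0.478  -0.9476 -0.4555] w 0.043
axes(cols) in chest
 [[-0.0001 -0.0001  1.    ]
 [-1.      0.     -0.0001]
 [-0.     -1.     -0.0001]]
```

View pics/q_side.png

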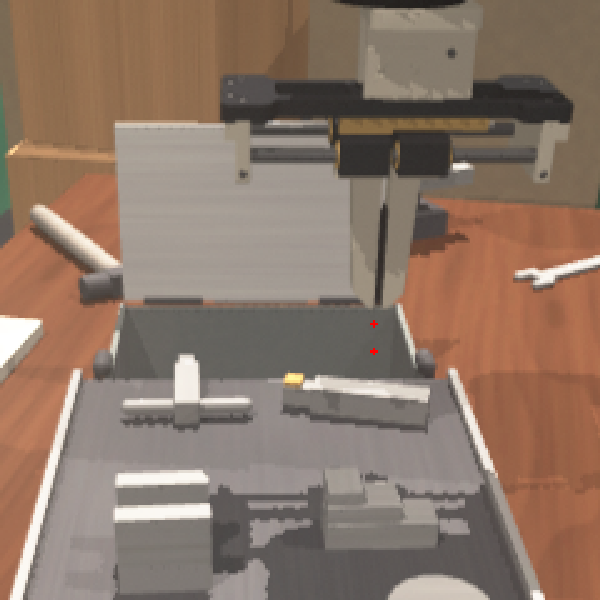

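View pics/q_scene.png

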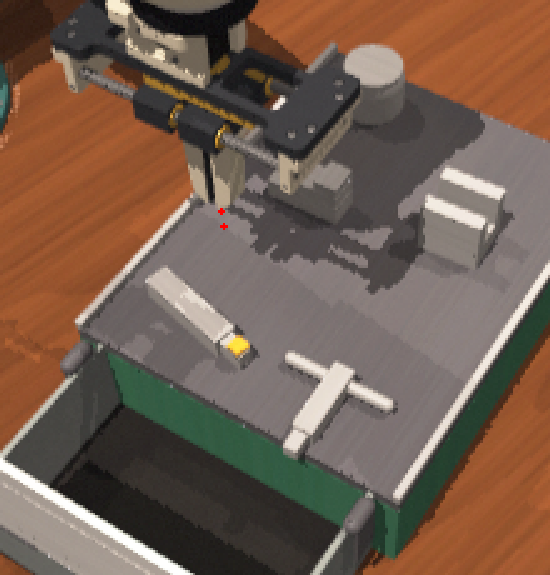

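>>> step_arm:
  moves:
    - {"claw":1,"linear":[-0.6,0.5,0],"rotation":[0,0,0]}
    - {"claw":1,"linear":[0,0.7,0],"rotation":[0,0,0]}
    - {"claw":1,"linear":[0,0.5,0],"rotation":[0,0,0]}
    - {"claw":1,"linear":[0,0.25,0],"rotation":[0,0,0]}
    - {"claw":1,"linear":[0,0,0],"rotation":[0,0,0]}
    - {"claw":1,"linear":[0,0,0],"rotation":[0,0,0]}

```text
time_s: 8.3
tool_pos: [0.4551, 0.0862, 0.0796]
tcp_rot: [-0.552, 0.441, -0.441, 0.553]
wrist_force: [0.0, -0.9, 0.3]
gripper_width: 0.007
```

>>> step_arm:
  moves:
    - {"claw":1,"linear":[0,0.1,0],"rotation":[0,0,0]}
    - {"claw":1,"linear":[0,0,0],"rotation":[0,0,0]}

```text
time_s: 8.5
tool_pos: [0.4549, 0.0862, 0.0749]
tcp_rot: [-0.553, 0.441, -0.441, 0.553]
wrist_force: [-0.3, -0.4, -1.1]
gripper_width: 0.004
```

```bash
python3 pp.py q2
```

```text
t 8.5 tcp chest [-0.0653  0.1186  0.0749] F [-0.314  -0.4361 -1.0656] w 0.004
axes(cols) in chest
 [[-0.0002  0.0006  1.    ]
 [-1.     -0.0001 -0.0002]
 [ 0.0001 -1.      0.0006]]
```

View pics/q2_side.png

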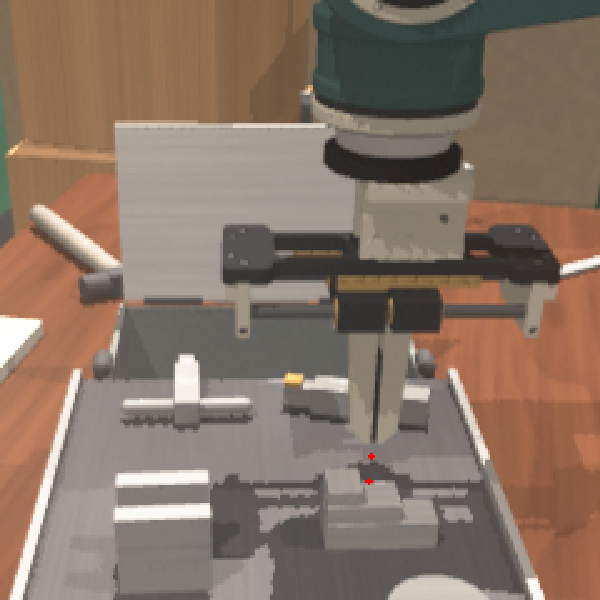

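>>> step_arm:
  moves:
    - {"claw":1,"linear":[0,0.1,0],"rotation":[0,0,0]}
    - {"claw":1,"linear":[0,0.05,0],"rotation":[0,0,0]}
    - {"claw":1,"linear":[0,0,0],"rotation":[0,0,0]}

```text
time_s: 8.9
tool_pos: [0.4545, 0.0862, 0.0682]
tcp_rot: [0.553, -0.441, 0.441, -0.553]
wrist_force: [0.0, 1.0, -0.9]
gripper_width: 0.007
```

>>> step_arm:
  moves:
    - {"claw":1,"linear":[0,0.05,0],"rotation":[0,0,0]}
    - {"claw":1,"linear":[0,0,0],"rotation":[0,0,0]}

```text
time_s: 9.1
tool_pos: [0.4546, 0.0862, 0.0664]
tcp_rot: [0.553, -0.441, 0.441, -0.553]
wrist_force: [-0.5, -0.9, 0.6]
gripper_width: 0.003
```

>>> step_arm:
  moves:
    - {"claw":1,"linear":[0,0.05,0],"rotation":[0,0,0]}
    - {"claw":1,"linear":[0,0,0],"rotation":[0,0,0]}

```text
time_s: 9.3
tool_pos: [0.4546, 0.0862, 0.0644]
tcp_rot: [0.553, -0.441, 0.441, -0.553]
wrist_force: [1.4, -0.1, -0.0]
gripper_width: 0.003
```

>>> step_arm:
  moves:
    - {"claw":1,"linear":[0,0.04,0],"rotation":[0,0,0]}
    - {"claw":1,"linear":[0,0,0],"rotation":[0,0,0]}

```text
time_s: 9.5
tool_pos: [0.4546, 0.0862, 0.0628]
tcp_rot: [0.553, -0.441, 0.441, -0.553]
wrist_force: [0.1, 0.2, -0.9]
gripper_width: 0.006
```

>>> step_arm:
  moves:
    - {"claw":1,"linear":[0,0.04,0],"rotation":[0,0,0]}
    - {"claw":1,"linear":[0,0,0],"rotation":[0,0,0]}

```text
time_s: 9.7
tool_pos: [0.4546, 0.0862, 0.0612]
tcp_rot: [0.553, -0.441, 0.441, -0.553]
wrist_force: [0.3, 1.4, -0.3]
gripper_width: 0.007
```

```bash
python3 pp.py q3
```

```text
t 9.7 tcp chest [-0.0656  0.1187  0.0612] F [ 0.3202  1.3677 -0.2772] w 0.007
axes(cols) in chest
 [[-0.0001 -0.0003  1.    ]
 [-1.     -0.     -0.0001]
 [ 0.     -1.     -0.0003]]
```

View pics/q3_side.png

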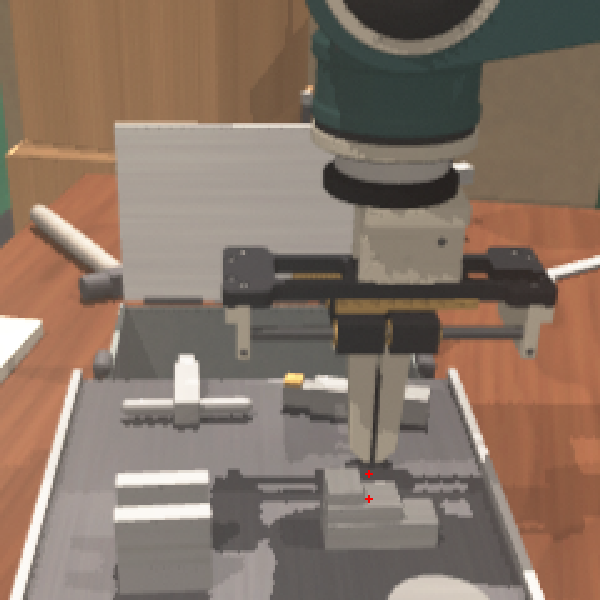

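View pics/q3_scene.png

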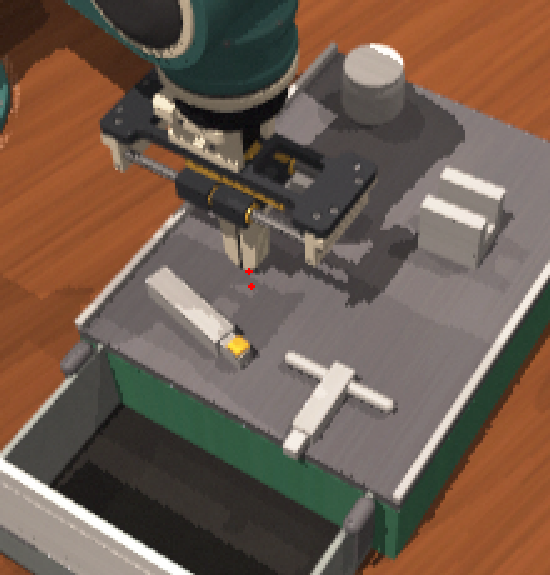

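>>> step_arm:
  moves:
    - {"claw":1,"linear":[0,0.04,0],"rotation":[0,0,0]}
    - {"claw":1,"linear":[0,0,0],"rotation":[0,0,0]}

```text
time_s: 10.0
tool_pos: [0.4546, 0.0862, 0.0596]
tcp_rot: [0.553, -0.441, 0.441, -0.553]
wrist_force: [-0.0, -0.5, 0.3]
gripper_width: 0.002
```

>>> step_arm:
  moves:
    - {"claw":1,"linear":[0,0.04,0],"rotation":[0,0,0]}
    - {"claw":1,"linear":[0,0,0],"rotation":[0,0,0]}

```text
time_s: 10.2
tool_pos: [0.4546, 0.0862, 0.058]
tcp_rot: [0.553, -0.441, 0.441, -0.553]
wrist_force: [0.3, 0.4, -0.8]
gripper_width: 0.007
```

>>> step_arm:
  moves:
    - {"claw":1,"linear":[0,0.04,0],"rotation":[0,0,0]}
    - {"claw":1,"linear":[0,0,0],"rotation":[0,0,0]}

```text
time_s: 10.4
tool_pos: [0.4546, 0.0862, 0.0564]
tcp_rot: [0.553, -0.441, 0.441, -0.553]
wrist_force: [-0.4, 0.5, -1.3]
gripper_width: 0.007
```

```bash
python3 - <<'E'
from station import r,viewer
from h import *
M=[c['intrinsics']@np.c_[c['R'],c['t']] for c in (viewer.calibration("scene"),viewer.calibration("side"))]
X=cv2.triangulatePoints(M[0],M[1],np.array((277.2,207.2)),np.array((369.2,244.8))); X=X[:3,0]/X[3]; print(w2c(X)); show(r.state())
E
```

```text
[-0.0679  0.1144  0.0858]
t 10.4 tcp chest [-0.0656  0.1187  0.0564] F [-0.3807  0.5018 -1.2897] w 0.007
axes(cols) in chest
 [[-0.     -0.0002  1.    ]
 [-1.      0.     -0.    ]
 [-0.     -1.     -0.0002]]
```

>>> step_arm:
  moves:
    - {"claw":1,"linear":[0,0.04,0],"rotation":[0,0,0]}
    - {"claw":1,"linear":[0,0,0],"rotation":[0,0,0]}

```text
time_s: 10.6
tool_pos: [0.4548, 0.0862, 0.0554]
tcp_rot: [-0.553, 0.441, -0.441, 0.553]
wrist_force: [-2.5, -0.5, 4.3]
gripper_width: 0.005
```

>>> step_arm:
  moves:
    - {"claw":1,"linear":[0,0.04,0],"rotation":[0,0,0]}
    - {"claw":1,"linear":[0,0,0],"rotation":[0,0,0]}

```text
time_s: 10.8
tool_pos: [0.4549, 0.0862, 0.0554]
tcp_rot: [-0.553, 0.441, -0.441, 0.553]
wrist_force: [-12.0, -1.8, 23.1]
gripper_width: 0.008
```

```bash
python3 pp.py q4
```

```text
t 10.8 tcp chest [-0.0653  0.1187  0.0554] F [-12.0417  -1.7799  23.1011] w 0.008
axes(cols) in chest
 [[ 0.      0.0006  1.    ]
 [-1.     -0.0001  0.    ]
 [ 0.0001 -1.      0.0006]]
```

View pics/q4_side.png

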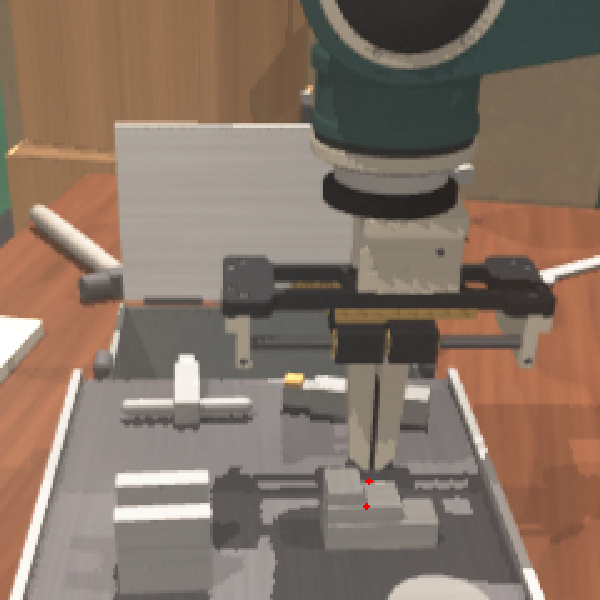

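>>> step_arm:
  moves:
    - {"claw":1,"linear":[0,-0.2,0],"rotation":[0,0,0]}
    - {"claw":0.15,"linear":[0,0,0],"rotation":[0,0,0]}
    - {"claw":0.15,"linear":[0,0,0],"rotation":[0,0,0]}
    - {"claw":0.15,"linear":[0,0,0],"rotation":[0,0,0]}
    - {"claw":0.15,"linear":[0,0,0],"rotation":[0,0,0]}
    - {"claw":0.15,"linear":[0.25,0,0],"rotation":[0,0,0]}
    - {"claw":0.15,"linear":[0.25,0,0],"rotation":[0,0,0]}
    - {"claw":0.15,"linear":[0.25,0,0],"rotation":[0,0,0]}
    - {"claw":0.15,"linear":[0.25,0,0],"rotation":[0,0,0]}
    - {"claw":0.15,"linear":[0.25,0,0],"rotation":[0,0,0]}
    - {"claw":0.15,"linear":[0.25,0,0],"rotation":[0,0,0]}

```text
time_s: 12.0
tool_pos: [0.4681, 0.0268, 0.0614]
tcp_rot: [-0.553, 0.441, -0.441, 0.553]
wrist_force: [-0.9, 1.9, -0.0]
gripper_width: 0.426
```

```bash
python3 pp.py q5
```

```text
t 12.0 tcp chest [-0.0656  0.0578  0.0614] F [-0.9423  1.9246 -0.0224] w 0.426
axes(cols) in chest
 [[-0.0003 -0.0001  1.    ]
 [-1.      0.0003 -0.0003]
 [-0.0003 -1.     -0.0001]]
```

View pics/q5_scene.png

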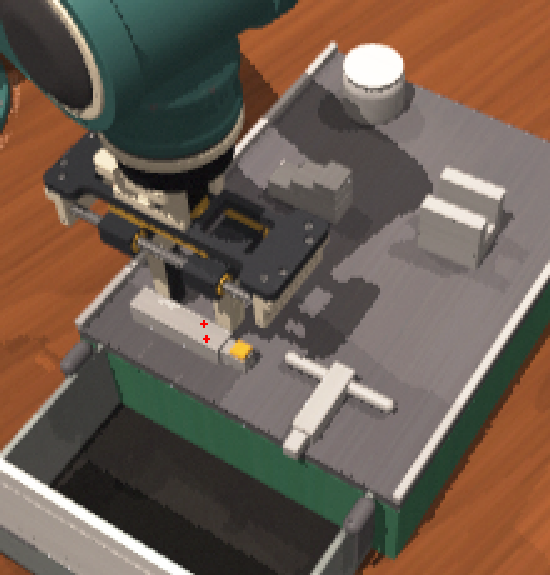

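View pics/q5_side.png

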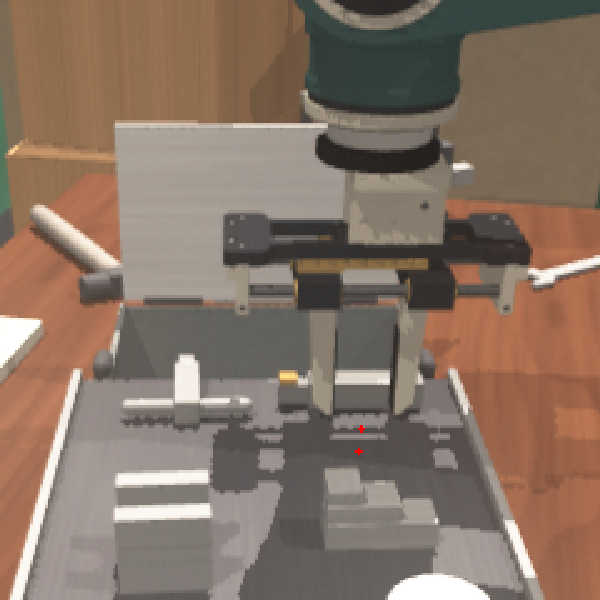

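>>> step_arm:
  moves:
    - {"claw":0.15,"linear":[0.25,0,0],"rotation":[0,0,0]}
    - {"claw":0.15,"linear":[0.25,0,0],"rotation":[0,0,0]}
    - {"claw":0.15,"linear":[0.25,0,0],"rotation":[0,0,0]}
    - {"claw":0.15,"linear":[0.25,0,0],"rotation":[0,0,0]}
    - {"claw":0.15,"linear":[0.25,0,0],"rotation":[0,0,0]}
    - {"claw":0.15,"linear":[0.25,0,0],"rotation":[0,0,0]}
    - {"claw":0.15,"linear":[0.25,0,0],"rotation":[0,0,0]}
    - {"claw":0.15,"linear":[0.25,0,0],"rotation":[0,0,0]}
    - {"claw":0.15,"linear":[0,0,0],"rotation":[0,0,0]}
    - {"claw":0.15,"linear":[0,0,0],"rotation":[0,0,0]}

```text
time_s: 13.1
tool_pos: [0.4857, -0.0505, 0.0614]
tcp_rot: [0.553, -0.441, 0.441, -0.553]
wrist_force: [0.6, -0.1, 0.2]
gripper_width: 0.425
```

```bash
python3 pp.py q6
```

```text
t 13.1 tcp chest [-0.0656 -0.0214  0.0614] F [ 0.5637 -0.1191  0.2153] w 0.425
axes(cols) in chest
 [[-0.0006 -0.0002  1.    ]
 [-1.      0.0002 -0.0006]
 [-0.0002 -1.     -0.0002]]
```

View pics/q6_scene.png

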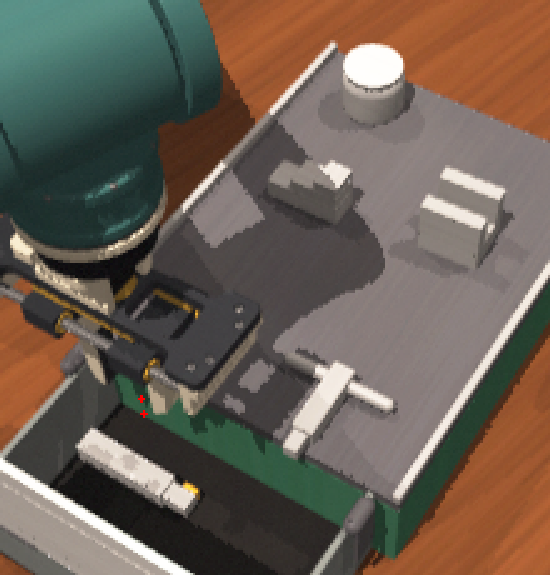

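View pics/q6_side.png

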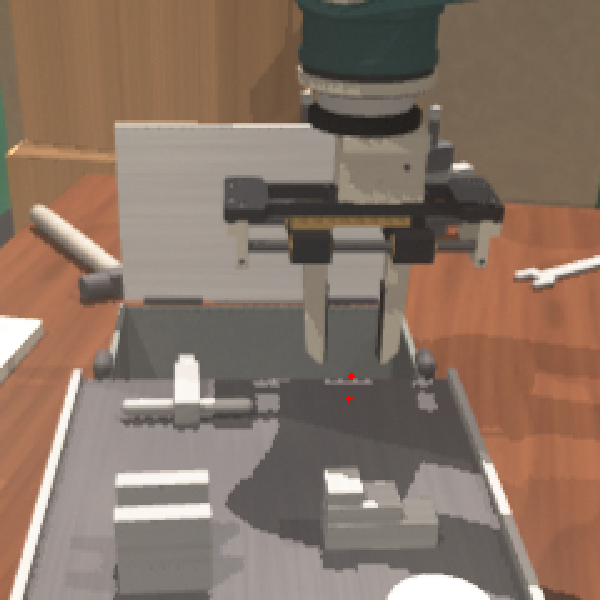

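>>> step_arm:
  moves:
    - {"claw":0.35,"linear":[0,-0.7,0],"rotation":[0,0,0]}
    - {"claw":0.35,"linear":[-0.2,-0.7,0],"rotation":[0,0,0]}
    - {"claw":0.35,"linear":[-0.8,-0.1,0.75],"rotation":[0,0,0]}
    - {"claw":0.35,"linear":[-0.8,0,0.75],"rotation":[0,0,0]}
    - {"claw":0.35,"linear":[-0.8,0,0.75],"rotation":[0,0,0]}
    - {"claw":0.35,"linear":[-0.7,0,0.75],"rotation":[0,0,0]}
    - {"claw":0.35,"linear":[0,0,0],"rotation":[0,0,0]}
    - {"claw":0.35,"linear":[0,0.6,0],"rotation":[0,0,0]}
    - {"claw":0.35,"linear":[0,0.6,0],"rotation":[0,0,0]}
    - {"claw":0.35,"linear":[0,0.25,0],"rotation":[0,0,0]}
    - {"claw":0.35,"linear":[0,0,0],"rotation":[0,0,0]}
    - {"claw":0.35,"linear":[0,0,0],"rotation":[0,0,0]}

```text
time_s: 14.4
tool_pos: [0.5737, 0.105, 0.0645]
tcp_rot: [-0.553, 0.441, -0.441, 0.553]
wrist_force: [0.6, 0.1, 0.6]
gripper_width: 0.322
```

```bash
python3 pp.py q7
```

```text
t 14.4 tcp chest [0.0547 0.1106 0.0645] F [0.5612 0.1193 0.6101] w 0.322
axes(cols) in chest
 [[-0.0001  0.0008  1.    ]
 [-1.     -0.0001 -0.0001]
 [ 0.0001 -1.      0.0008]]
```

View pics/q7_side.png

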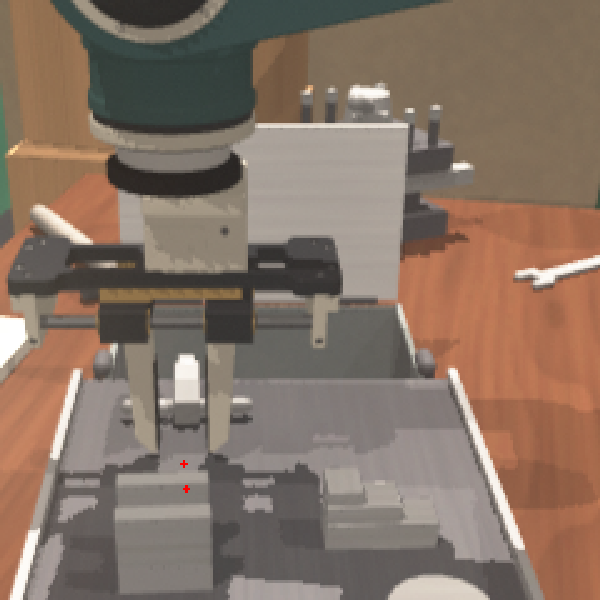

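>>> step_arm:
  moves:
    - {"claw":0.35,"linear":[0,0.09,0],"rotation":[0,0,0]}
    - {"claw":0.35,"linear":[0.25,0,0],"rotation":[0,0,0]}
    - {"claw":0.35,"linear":[0.25,0,0],"rotation":[0,0,0]}
    - {"claw":0.35,"linear":[0.25,0,0],"rotation":[0,0,0]}
    - {"claw":0.35,"linear":[0.25,0,0],"rotation":[0,0,0]}
    - {"claw":0.35,"linear":[0.25,0,0],"rotation":[0,0,0]}
    - {"claw":0.35,"linear":[0.25,0,0],"rotation":[0,0,0]}
    - {"claw":0.35,"linear":[0.25,0,0],"rotation":[0,0,0]}
    - {"claw":0.35,"linear":[0.25,0,0],"rotation":[0,0,0]}
    - {"claw":0.35,"linear":[0.25,0,0],"rotation":[0,0,0]}

```text
time_s: 15.5
tool_pos: [0.5937, 0.0165, 0.06]
tcp_rot: [-0.553, 0.441, -0.441, 0.553]
wrist_force: [-0.0, -0.4, 0.0]
gripper_width: 0.323
```

>>> step_arm:
  moves:
    - {"claw":0.35,"linear":[0.25,0,0],"rotation":[0,0,0]}
    - {"claw":0.35,"linear":[0.25,0,0],"rotation":[0,0,0]}
    - {"claw":0.35,"linear":[0.25,0,0],"rotation":[0,0,0]}
    - {"claw":0.35,"linear":[0.25,0,0],"rotation":[0,0,0]}
    - {"claw":0.35,"linear":[0,0,0],"rotation":[0,0,0]}
    - {"claw":0.35,"linear":[0,0,0],"rotation":[0,0,0]}

```text
time_s: 16.1
tool_pos: [0.6023, -0.0219, 0.0598]
tcp_rot: [0.553, -0.441, 0.441, -0.553]
wrist_force: [-0.5, 0.9, -0.6]
gripper_width: 0.329
```

```bash
python3 pp.py q8
```

```text
t 16.1 tcp chest [ 0.0544 -0.0194  0.0598] F [-0.487   0.8827 -0.5596] w 0.329
axes(cols) in chest
 [[-0.0005 -0.0001  1.    ]
 [-1.      0.0001 -0.0005]
 [-0.0001 -1.     -0.0001]]
```

View pics/q8_scene.png

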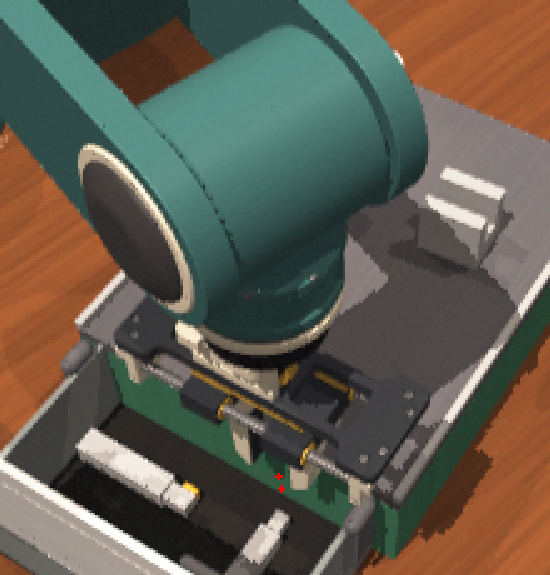

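View pics/q8_side.png

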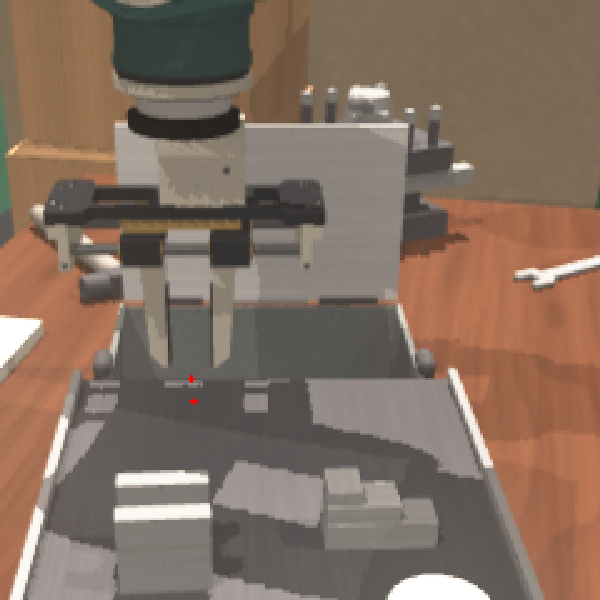

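>>> step_arm:
  moves:
    - {"claw":0.35,"linear":[0,-0.75,0],"rotation":[0,0,0]}
    - {"claw":0.35,"linear":[0,-0.75,0],"rotation":[0,0,0]}
    - {"claw":0.35,"linear":[-0.8,-0.35,-0.8],"rotation":[0,0,0]}
    - {"claw":0.35,"linear":[-0.9,0,-0.8],"rotation":[0,0,0]}
    - {"claw":0.35,"linear":[-0.9,0,-0.8],"rotation":[0,0,0]}
    - {"claw":0.35,"linear":[-0.9,0,-0.4],"rotation":[0,0,0]}
    - {"claw":0.35,"linear":[-0.9,0,0],"rotation":[0,0,0]}
    - {"claw":0.35,"linear":[-0.9,0,0],"rotation":[0,0,0]}
    - {"claw":0.35,"linear":[-0.9,0,0],"rotation":[0,0,0]}
    - {"claw":0.35,"linear":[-0.5,0,0],"rotation":[0,0,0]}
    - {"claw":0.35,"linear":[0,0,0],"rotation":[0,0,0]}
    - {"claw":0.35,"linear":[0,0,0],"rotation":[0,0,0]}

```text
time_s: 17.4
tool_pos: [0.4334, 0.2149, 0.1338]
tcp_rot: [0.553, -0.441, 0.441, -0.553]
wrist_force: [-0.4, -0.2, 0.1]
gripper_width: 0.324
```

```bash
python3 pp.py q9; python3 - <<'E'
from station import r,viewer
from h import *
goto(r.state(),[-.058,.25,.06])
cv2.imwrite("pics/w9.png",viewer.snapshot("wrist")[:,:,::-1])
E
```

```text
t 17.4 tcp chest [-0.0577  0.2489  0.1338] F [-0.4283 -0.1668  0.0965] w 0.324
axes(cols) in chest
 [[ 0.0014 -0.0001  1.    ]
 [-1.     -0.0002  0.0014]
 [ 0.0002 -1.     -0.0001]]
t 17.5 tcp chest [-0.0575  0.2481  0.1339] F [ 0.4128 -0.6654  0.9226] w 0.326
axes(cols) in chest
 [[-0.0004  0.0001  1.    ]
 [-1.     -0.0002 -0.0004]
 [ 0.0002 -1.      0.0001]]
need chest [-0.0005  0.0019 -0.0739] tool units/40mm [-0.0481  1.8464 -0.0126]
```

View pics/q9_scene.png

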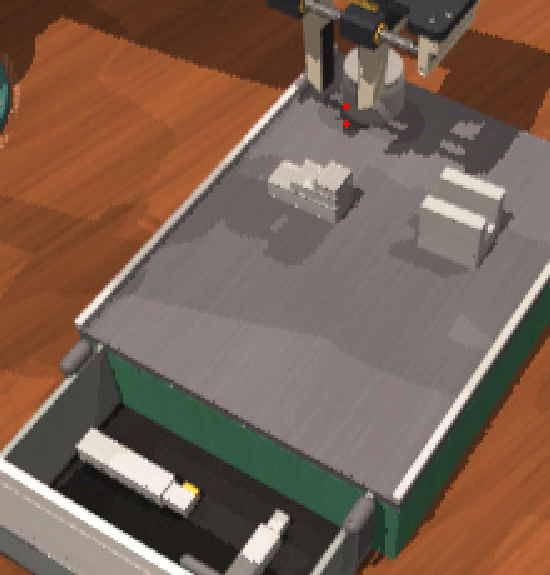

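View pics/w9.png

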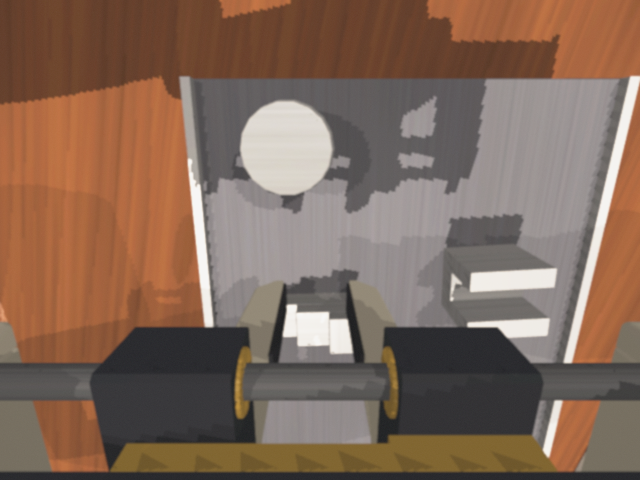

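View pics/q9_side.png

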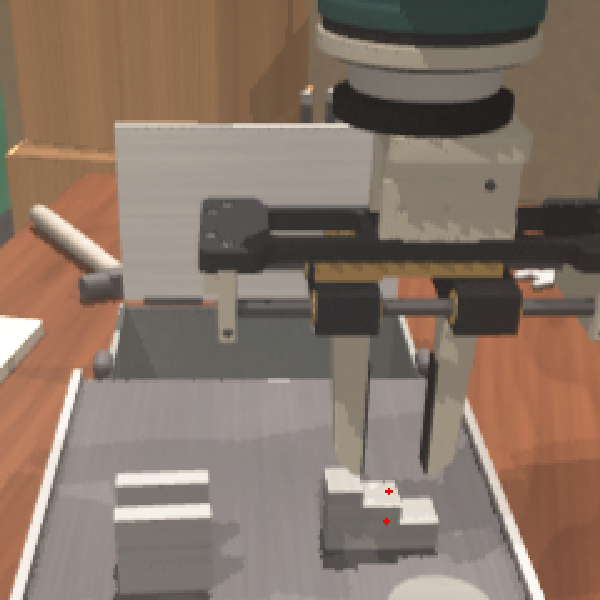

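>>> step_arm:
  moves:
    - {"claw":0.35,"linear":[0,0.6,0],"rotation":[0,0,0]}
    - {"claw":0.35,"linear":[0,0.6,0],"rotation":[0,0,0]}
    - {"claw":0.35,"linear":[0,0.4,0],"rotation":[0,0,0]}
    - {"claw":0.35,"linear":[0,0.2,0],"rotation":[0,0,0]}
    - {"claw":0.35,"linear":[0,0,0],"rotation":[0,0,0]}
    - {"claw":0.35,"linear":[0.2,0,0],"rotation":[0,0,0]}
    - {"claw":0.35,"linear":[0.25,0,0],"rotation":[0,0,0]}
    - {"claw":0.35,"linear":[0.25,0,0],"rotation":[0,0,0]}
    - {"claw":0.35,"linear":[0.25,0,0],"rotation":[0,0,0]}
    - {"claw":0.35,"linear":[0.25,0,0],"rotation":[0,0,0]}
    - {"claw":0.35,"linear":[0.25,0,0],"rotation":[0,0,0]}

```text
time_s: 18.65
tool_pos: [0.447, 0.1577, 0.0627]
tcp_rot: [-0.552, 0.441, -0.441, 0.553]
wrist_force: [-1.7, 6.5, 4.2]
gripper_width: 0.329
```

```bash
python3 pp.py q10
```

```text
t 18.65 tcp chest [-0.0571  0.1901  0.0627] F [-1.719   6.4666  4.1984] w 0.329
axes(cols) in chest
 [[-0.0003  0.0014  1.    ]
 [-1.      0.0011 -0.0003]
 [-0.0011 -1.      0.0014]]
```

View pics/q10_side.png

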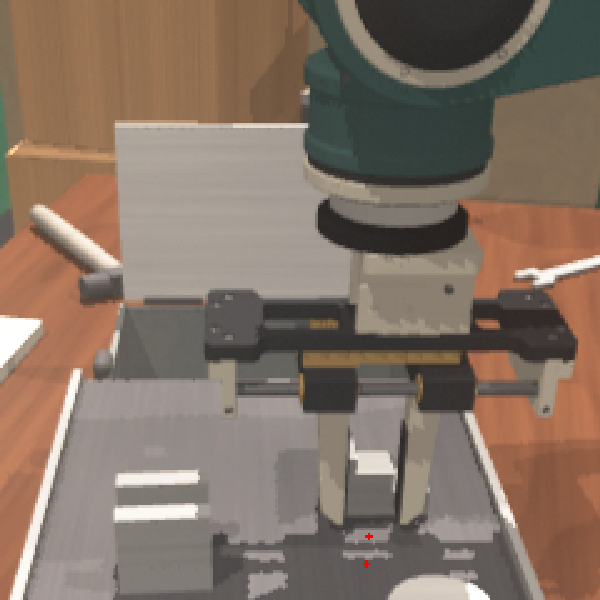

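View pics/q10_scene.png

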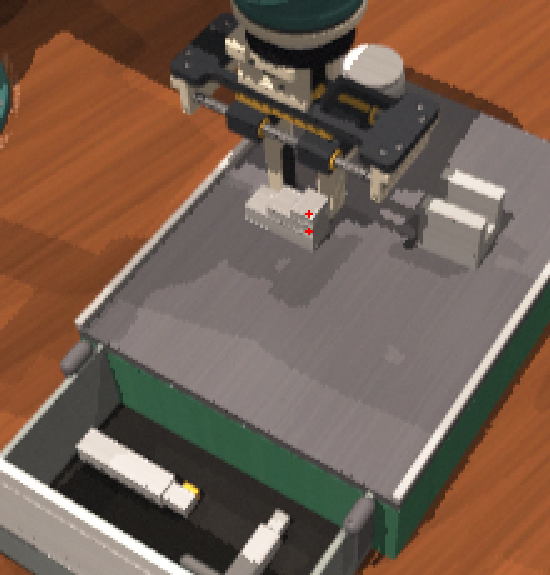

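>>> step_arm:
  moves:
    - {"claw":0.35,"linear":[0.3,0,0],"rotation":[0,0,0]}
    - {"claw":0.35,"linear":[0.3,0,0],"rotation":[0,0,0]}
    - {"claw":0.35,"linear":[0.3,0,0],"rotation":[0,0,0]}
    - {"claw":0.35,"linear":[0.3,0,0],"rotation":[0,0,0]}
    - {"claw":0.35,"linear":[0.3,0,0],"rotation":[0,0,0]}
    - {"claw":0.35,"linear":[0.3,0,0],"rotation":[0,0,0]}
    - {"claw":0.35,"linear":[0.3,0,0],"rotation":[0,0,0]}
    - {"claw":0.35,"linear":[0.3,0,0],"rotation":[0,0,0]}
    - {"claw":0.35,"linear":[0.3,0,0],"rotation":[0,0,0]}
    - {"claw":0.35,"linear":[0.3,0,0],"rotation":[0,0,0]}
    - {"claw":0.35,"linear":[0.3,0,0],"rotation":[0,0,0]}
    - {"claw":0.35,"linear":[0.3,0,0],"rotation":[0,0,0]}

```text
time_s: 19.95
tool_pos: [0.4786, 0.0172, 0.0621]
tcp_rot: [-0.553, 0.441, -0.441, 0.553]
wrist_force: [-1.1, 5.2, 4.1]
gripper_width: 0.324
```

```bash
python3 pp.py q11
```

```text
t 19.95 tcp chest [-0.0575  0.0461  0.0621] F [-1.0982  5.221   4.0614] w 0.324
axes(cols) in chest
 [[-0.0001  0.0002  1.    ]
 [-1.      0.0005 -0.0001]
 [-0.0005 -1.      0.0002]]
```

View pics/q11_scene.png

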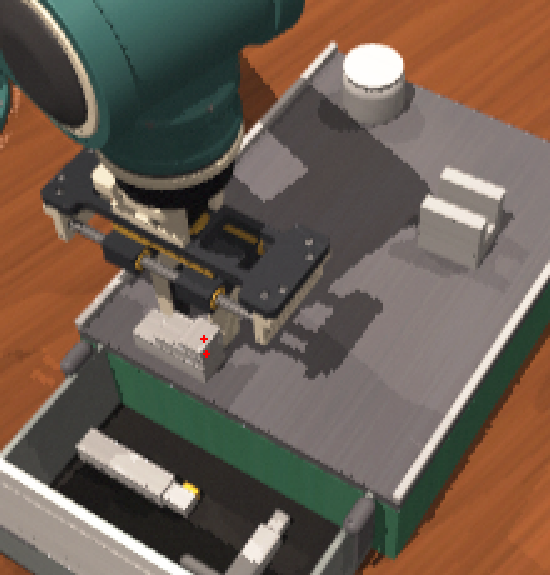

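>>> step_arm:
  moves:
    - {"claw":0.35,"linear":[0.25,0,0],"rotation":[0,0,0]}
    - {"claw":0.35,"linear":[0.25,0,0],"rotation":[0,0,0]}
    - {"claw":0.35,"linear":[0.25,0,0],"rotation":[0,0,0]}
    - {"claw":0.35,"linear":[0.25,0,0],"rotation":[0,0,0]}
    - {"claw":0.35,"linear":[0.25,0,0],"rotation":[0,0,0]}
    - {"claw":0.35,"linear":[0.25,0,0],"rotation":[0,0,0]}
    - {"claw":0.35,"linear":[0.25,0,0],"rotation":[0,0,0]}
    - {"claw":0.35,"linear":[0.1,0,0],"rotation":[0,0,0]}
    - {"claw":0.35,"linear":[0,0,0],"rotation":[0,0,0]}
    - {"claw":0.35,"linear":[0,0,0],"rotation":[0,0,0]}

```text
time_s: 21.05
tool_pos: [0.4949, -0.0543, 0.0618]
tcp_rot: [-0.553, 0.441, -0.441, 0.553]
wrist_force: [-0.6, -0.2, 0.3]
gripper_width: 0.327
```

```bash
python3 pp.py q12
```

```text
t 21.05 tcp chest [-0.0575 -0.0272  0.0618] F [-0.5536 -0.1904  0.294 ] w 0.327
axes(cols) in chest
 [[-0.0002 -0.0001  1.    ]
 [-1.      0.0001 -0.0002]
 [-0.0001 -1.     -0.0001]]
```

View pics/q12_scene.png

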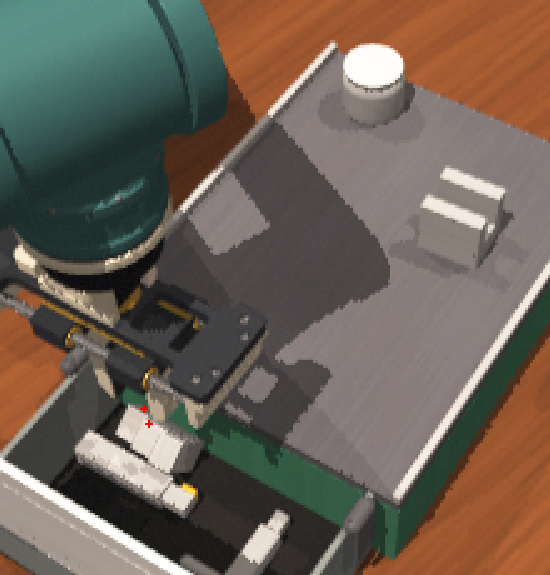

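View pics/q12_side.png

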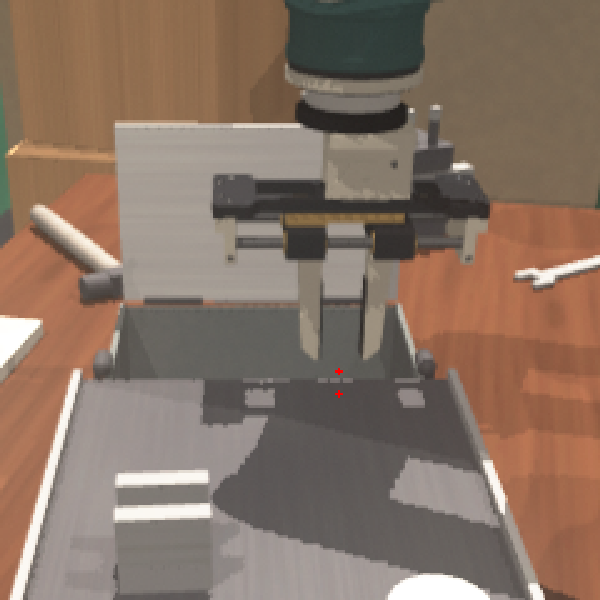

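>>> step_arm:
  moves:
    - {"claw":0.35,"linear":[0,-0.6,0],"rotation":[0,0,0]}
    - {"claw":1,"linear":[0,-0.9,0],"rotation":[0,0,0]}
    - {"claw":1,"linear":[0,-0.9,0],"rotation":[0,0,0]}
    - {"claw":1,"linear":[0,-0.9,0],"rotation":[0,0,0]}
    - {"claw":1,"linear":[0,-0.9,0],"rotation":[0,0,0]}
    - {"claw":1,"linear":[0,-0.4,0],"rotation":[0,0,0]}
    - {"claw":1,"linear":[0,0,0],"rotation":[0,0,0]}
    - {"claw":1,"linear":[0,0,0],"rotation":[0,0,0]}

```text
time_s: 21.95
tool_pos: [0.4947, -0.0542, 0.2444]
tcp_rot: [0.553, -0.441, 0.441, -0.553]
wrist_force: [0.3, -0.0, -0.1]
gripper_width: 0.006
```

```bash
sed -i 's/z=im\[100:330,180:400\] if n=="scene" else im\[60:360,220:460\]/z=im[130:400,110:370] if n=="scene" else im[20:260,200:460]/; s/fx=2.5,fy=2.5/fx=2.2,fy=2.2/' pp.py; python3 pp.py c1; python3 - <<'E'
from station import r
from h import *
goto(r.state(),[0,-.21,.246])
E
```

```text
t 21.95 tcp chest [-0.0576 -0.0271  0.2444] F [ 0.3416 -0.0314 -0.0881] w 0.006
axes(cols) in chest
 [[ 0.0002 -0.0011  1.    ]
 [-1.      0.0005  0.0002]
 [-0.0005 -1.     -0.0011]]
t 22.05 tcp chest [-0.0579 -0.027   0.2439] F [-0.4837 -0.6865  0.1915] w 0.004
axes(cols) in chest
 [[ 0.0001 -0.0023  1.    ]
 [-1.      0.0009  0.0001]
 [-0.0009 -1.     -0.0023]]
need chest [ 0.0579 -0.183   0.0021] tool units/40mm [ 4.5744 -0.0606  1.4471]
```

View pics/c1_scene.png

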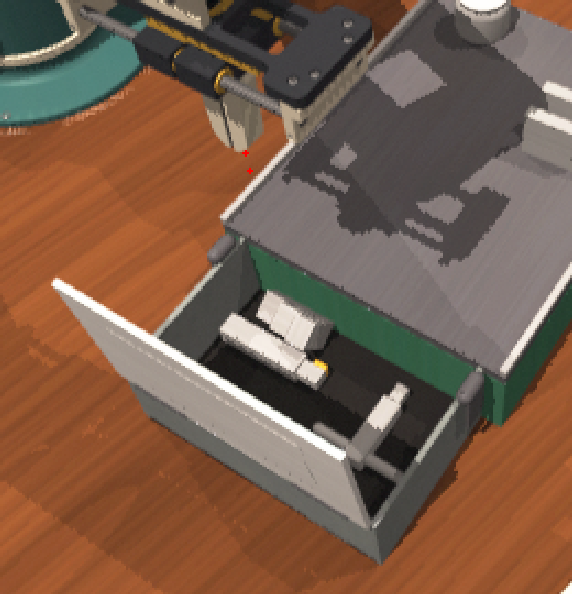

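View pics/c1_side.png

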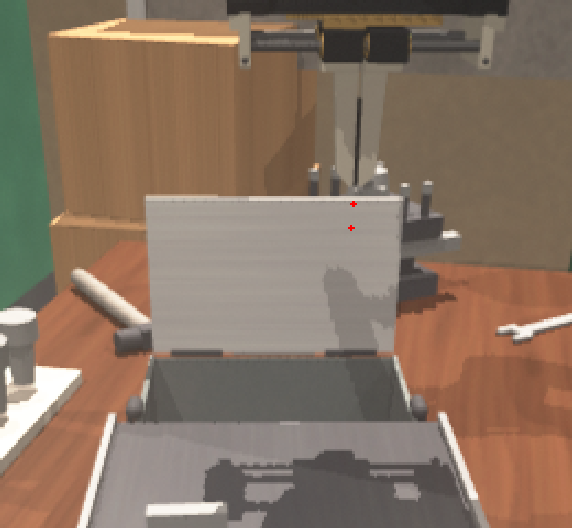

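>>> step_arm:
  moves:
    - {"claw":1,"linear":[0.4,-0.4,0.2],"rotation":[0,0,0]}
    - {"claw":1,"linear":[0.8,0,0.25],"rotation":[0,0,0]}
    - {"claw":1,"linear":[0.8,0,0.25],"rotation":[0,0,0]}
    - {"claw":1,"linear":[0.8,0,0.25],"rotation":[0,0,0]}
    - {"claw":1,"linear":[0.8,0,0.25],"rotation":[0,0,0]}
    - {"claw":1,"linear":[0.8,0,0.25],"rotation":[0,0,0]}
    - {"claw":1,"linear":[0.4,0,0],"rotation":[0,0,0]}
    - {"claw":1,"linear":[0,0,0],"rotation":[0,0,0]}
    - {"claw":1,"linear":[0,0,0],"rotation":[0,0,0]}

```text
time_s: 22.95
tool_pos: [0.5936, -0.2282, 0.2611]
tcp_rot: [0.553, -0.442, 0.441, -0.553]
wrist_force: [0.7, 0.4, 0.2]
gripper_width: 0.009
```

```bash
python3 pp.py c2; python3 - <<'E'
from station import r
from h import *
goto(r.state(),[0,-.215,.16])
E
```

```text
t 22.95 tcp chest [ 0.0002 -0.2187  0.2611] F [0.7267 0.3793 0.1773] w 0.009
axes(cols) in chest
 [[-0.0003 -0.0009  1.    ]
 [-1.      0.0009 -0.0003]
 [-0.0009 -1.     -0.0009]]
t 23.05 tcp chest [ 0.0004 -0.2183  0.2619] F [-0.7596 -0.4616  0.0943] w 0.004
axes(cols) in chest
 [[ 0.0006  0.0001  1.    ]
 [-1.      0.0002  0.0006]
 [-0.0002 -1.      0.0001]]
need chest [-0.0004  0.0033 -0.1019] tool units/40mm [-0.0808  2.5477 -0.0092]
```

View pics/c2_scene.png

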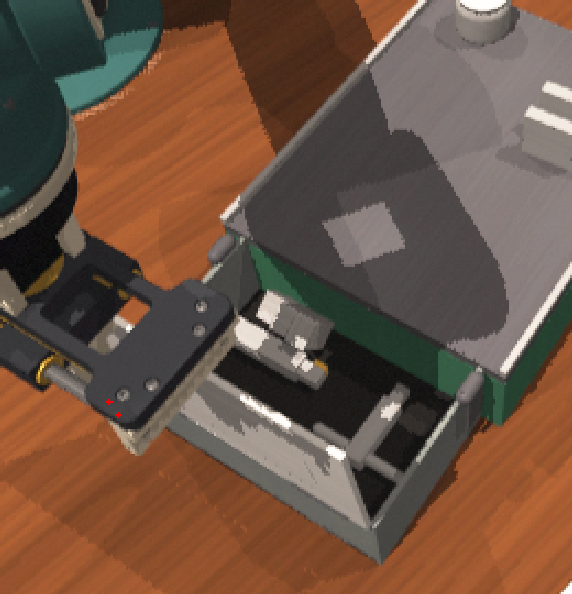

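View pics/c2_side.png

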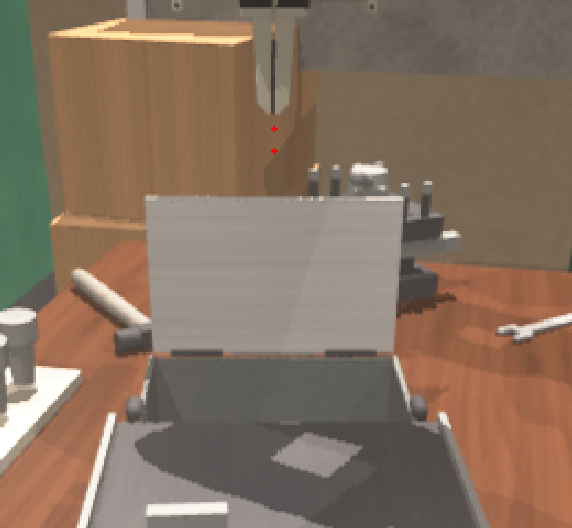

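>>> step_arm:
  moves:
    - {"claw":1,"linear":[0,0.5,0],"rotation":[0,0,0]}
    - {"claw":1,"linear":[0,0.5,0],"rotation":[0,0,0]}
    - {"claw":1,"linear":[0,0.5,0],"rotation":[0,0,0]}
    - {"claw":1,"linear":[0,0.5,0],"rotation":[0,0,0]}
    - {"claw":1,"linear":[0,0.5,0],"rotation":[0,0,0]}
    - {"claw":1,"linear":[0,0,0],"rotation":[0,0,0]}
    - {"claw":1,"linear":[0,0,0],"rotation":[0,0,0]}

```text
time_s: 23.75
tool_pos: [0.594, -0.2281, 0.1627]
tcp_rot: [-0.553, 0.441, -0.441, 0.553]
wrist_force: [-0.1, 0.4, 0.2]
gripper_width: 0.003
```

```bash
python3 pp.py c3
```

```text
t 23.75 tcp chest [ 0.0006 -0.2186  0.1627] F [-0.1005  0.4404  0.152 ] w 0.003
axes(cols) in chest
 [[ 0.0006  0.0004  1.    ]
 [-1.     -0.0002  0.0006]
 [ 0.0002 -1.      0.0004]]
```

View pics/c3_scene.png

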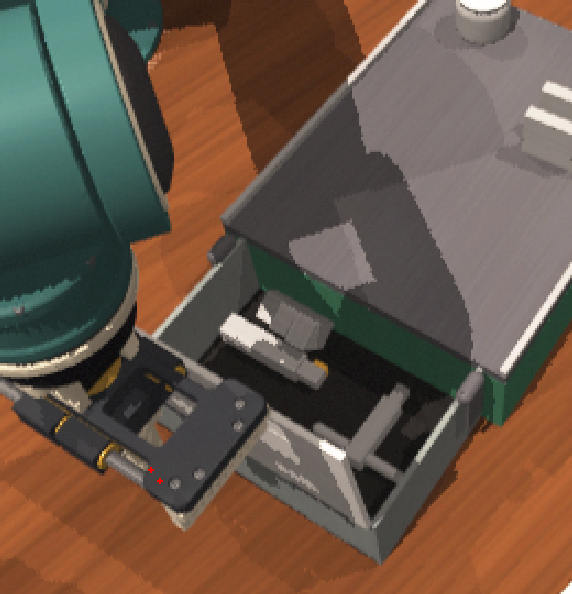

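View pics/c3_side.png

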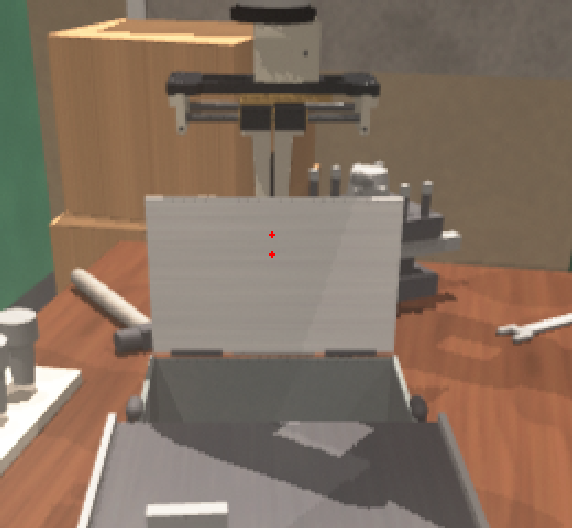

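>>> step_arm:
  moves:
    - {"claw":1,"linear":[-0.3,0,0],"rotation":[0,0,0]}
    - {"claw":1,"linear":[-0.3,0,0],"rotation":[0,0,0]}
    - {"claw":1,"linear":[-0.3,0,0],"rotation":[0,0,0]}
    - {"claw":1,"linear":[-0.2,0,0],"rotation":[0,0,0]}
    - {"claw":1,"linear":[-0.15,0,0],"rotation":[0,0,0]}
    - {"claw":1,"linear":[-0.15,0,0],"rotation":[0,0,0]}
    - {"claw":1,"linear":[-0.15,0,0],"rotation":[0,0,0]}
    - {"claw":1,"linear":[-0.15,0,0],"rotation":[0,0,0]}
    - {"claw":1,"linear":[-0.15,0,0],"rotation":[0,0,0]}
    - {"claw":1,"linear":[-0.15,0,0],"rotation":[0,0,0]}
    - {"claw":1,"linear":[-0.15,0,0],"rotation":[0,0,0]}
    - {"claw":1,"linear":[-0.15,0,0],"rotation":[0,0,0]}

```text
time_s: 25.05
tool_pos: [0.5736, -0.1385, 0.1619]
tcp_rot: [-0.553, 0.441, -0.441, 0.553]
wrist_force: [0.2, -0.3, -0.8]
gripper_width: 0.002
```

```bash
python3 pp.py c4
```

```text
t 25.05 tcp chest [ 0.0005 -0.1268  0.1619] F [ 0.1871 -0.3099 -0.8248] w 0.002
axes(cols) in chest
 [[-0.0001  0.      1.    ]
 [-1.      0.     -0.0001]
 [-0.     -1.      0.    ]]
```

View pics/c4_scene.png

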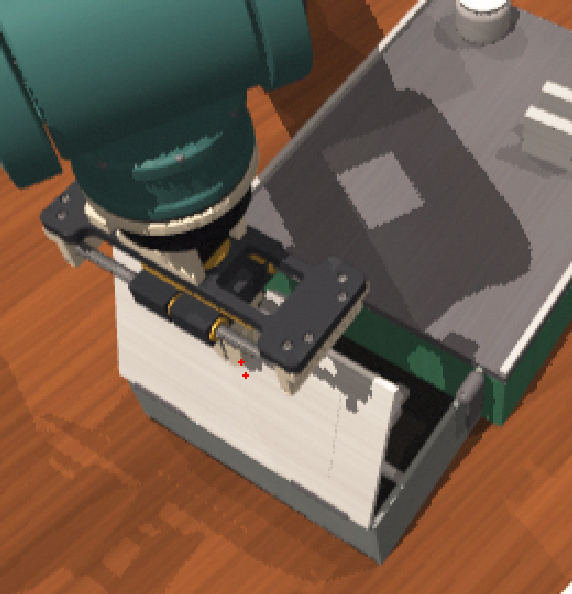

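View pics/c4_side.png

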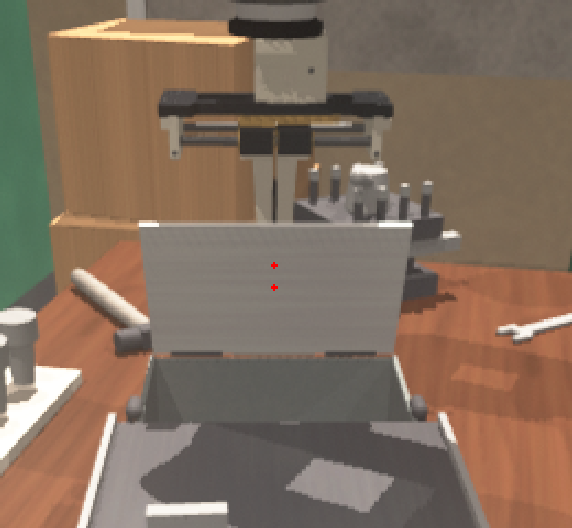

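Cover is coming over (about 1.2 rad); keep pushing.

>>> step_arm:
  moves:
    - {"claw":1,"linear":[-0.15,0,0],"rotation":[0,0,0]}
    - {"claw":1,"linear":[-0.15,0,0],"rotation":[0,0,0]}
    - {"claw":1,"linear":[-0.15,0,0],"rotation":[0,0,0]}
    - {"claw":1,"linear":[-0.15,0,0],"rotation":[0,0,0]}
    - {"claw":1,"linear":[-0.15,0,0],"rotation":[0,0,0]}
    - {"claw":1,"linear":[-0.15,0,0],"rotation":[0,0,0]}
    - {"claw":1,"linear":[-0.15,0,0],"rotation":[0,0,0]}
    - {"claw":1,"linear":[0,0,0],"rotation":[0,0,0]}
    - {"claw":1,"linear":[0,0,0],"rotation":[0,0,0]}
    - {"claw":1,"linear":[0,0,0],"rotation":[0,0,0]}
    - {"claw":1,"linear":[0,0,0],"rotation":[0,0,0]}

```text
time_s: 26.25
tool_pos: [0.5644, -0.0982, 0.1618]
tcp_rot: [0.553, -0.441, 0.441, -0.553]
wrist_force: [-0.4, 0.1, -0.6]
gripper_width: 0.003
```

```bash
python3 pp.py c5
```

```text
t 26.25 tcp chest [ 0.0005 -0.0855  0.1618] F [-0.3687  0.0991 -0.6365] w 0.003
axes(cols) in chest
 [[-0.0003 -0.0001  1.    ]
 [-1.      0.     -0.0003]
 [-0.     -1.     -0.0001]]
```

View pics/c5_scene.png

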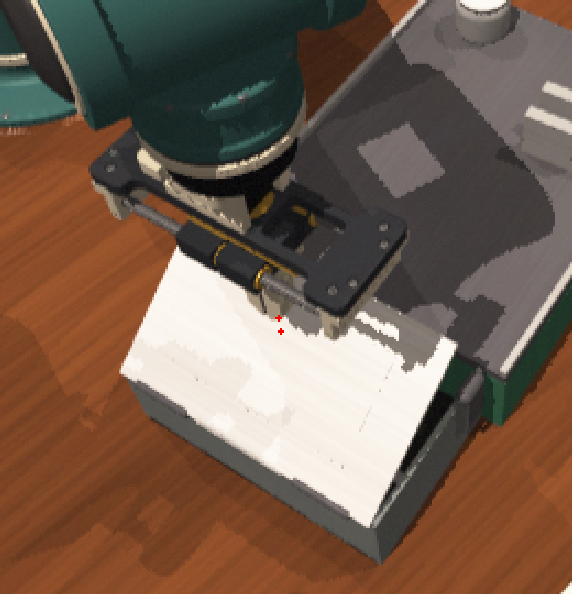

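View pics/c5_side.png

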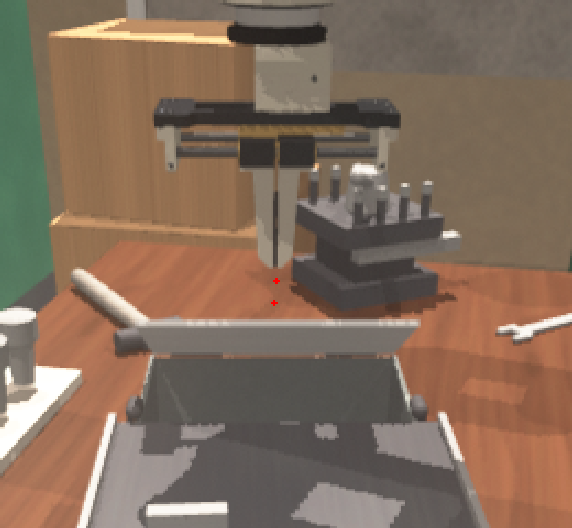

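>>> step_arm:
  moves:
    - {"claw":1,"linear":[-0.4,0,-0.5],"rotation":[0,0,0]}
    - {"claw":1,"linear":[-0.4,0,-0.5],"rotation":[0,0,0]}
    - {"claw":1,"linear":[-0.4,0,-0.5],"rotation":[0,0,0]}
    - {"claw":1,"linear":[-0.4,0,-0.5],"rotation":[0,0,0]}
    - {"claw":1,"linear":[0,0,0],"rotation":[0,0,0]}
    - {"claw":1,"linear":[0,0,0],"rotation":[0,0,0]}
    - {"claw":1,"linear":[0,0,0],"rotation":[0,0,0]}
    - {"claw":1,"linear":[0,0,0],"rotation":[0,0,0]}

```text
time_s: 27.15
tool_pos: [0.4726, -0.0537, 0.1616]
tcp_rot: [0.553, -0.441, 0.441, -0.553]
wrist_force: [0.3, 0.2, -0.1]
gripper_width: 0.004
```

```bash
python3 pp.py c6;python3 - <<'E'
from station import r
from h import *
goto(r.state(),[-.08,-.02,.075])
E
```

```text
t 27.15 tcp chest [-0.0791 -0.0217  0.1616] F [ 0.3087  0.1616 -0.0839] w 0.004
axes(cols) in chest
 [[-0.0004 -0.0005  1.    ]
 [-1.      0.0001 -0.0004]
 [-0.0001 -1.     -0.0005]]
t 27.25 tcp chest [-0.0793 -0.0216  0.1616] F [-0.2949 -0.9925  0.1575] w 0.003
axes(cols) in chest
 [[-0.0003 -0.0006  1.    ]
 [-1.      0.0002 -0.0003]
 [-0.0002 -1.     -0.0006]]
need chest [-0.0007  0.0016 -0.0866] tool units/40mm [-0.0393  2.1642 -0.0174]
```

View pics/c6_scene.png

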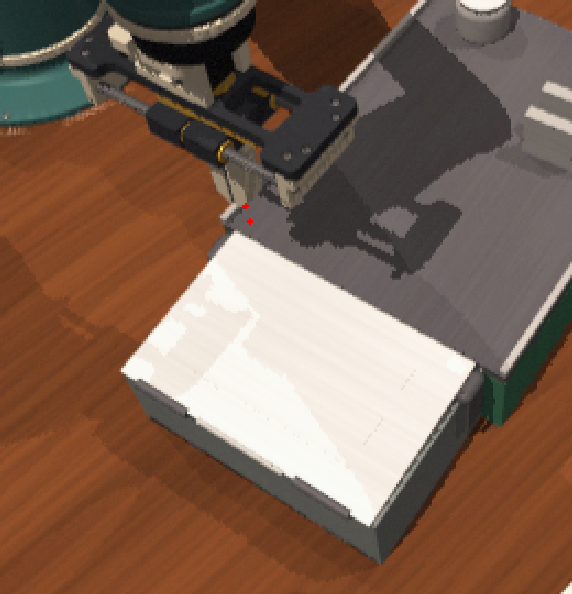

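View pics/c6_side.png

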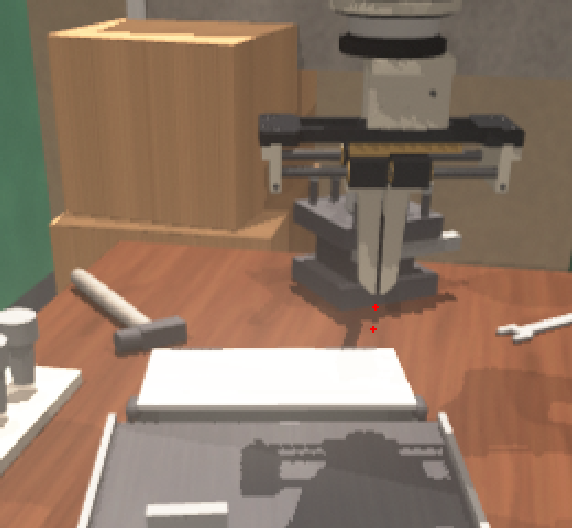

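>>> step_arm:
  moves:
    - {"claw":1,"linear":[0,0.7,0],"rotation":[0,0,0]}
    - {"claw":1,"linear":[0,0.7,0],"rotation":[0,0,0]}
    - {"claw":1,"linear":[0,0.5,0],"rotation":[0,0,0]}
    - {"claw":1,"linear":[0,0.2,0],"rotation":[0,0,0]}
    - {"claw":1,"linear":[0,0.05,0],"rotation":[0,0,0]}
    - {"claw":1,"linear":[0,0,0],"rotation":[0,0,0]}

```text
time_s: 27.85
tool_pos: [0.4725, -0.0535, 0.0765]
tcp_rot: [-0.553, 0.441, -0.441, 0.553]
wrist_force: [-0.3, 0.5, 0.4]
gripper_width: 0.006
```

>>> step_arm:
  moves:
    - {"claw":1,"linear":[0,0.08,0],"rotation":[0,0,0]}
    - {"claw":1,"linear":[0,0,0],"rotation":[0,0,0]}

```text
time_s: 28.05
tool_pos: [0.4724, -0.0535, 0.0731]
tcp_rot: [-0.553, 0.441, -0.441, 0.553]
wrist_force: [-0.0, -0.5, -0.0]
gripper_width: 0.003
```

>>> step_arm:
  moves:
    - {"claw":1,"linear":[0,0.08,0],"rotation":[0,0,0]}
    - {"claw":1,"linear":[0,0,0],"rotation":[0,0,0]}

```text
time_s: 28.25
tool_pos: [0.4721, -0.0534, 0.0693]
tcp_rot: [0.553, -0.441, 0.441, -0.553]
wrist_force: [0.1, -0.2, 0.4]
gripper_width: 0.004
```

>>> step_arm:
  moves:
    - {"claw":1,"linear":[0,0.06,0],"rotation":[0,0,0]}
    - {"claw":1,"linear":[0,0,0],"rotation":[0,0,0]}

```text
time_s: 28.45
tool_pos: [0.4723, -0.0534, 0.0672]
tcp_rot: [-0.553, 0.441, -0.441, 0.553]
wrist_force: [0.4, 1.3, 2.7]
gripper_width: 0.004
```

Contact begins at reported z ≈ 0.067, as predicted. Pressing on.

>>> step_arm:
  moves:
    - {"claw":1,"linear":[0,0.08,0],"rotation":[0,0,0]}
    - {"claw":1,"linear":[0,0,0],"rotation":[0,0,0]}

```text
time_s: 28.65
tool_pos: [0.4722, -0.0533, 0.064]
tcp_rot: [-0.553, 0.441, -0.441, 0.553]
wrist_force: [-0.6, 0.3, 0.5]
gripper_width: 0.005
```

>>> step_arm:
  moves:
    - {"claw":1,"linear":[0,0.06,0],"rotation":[0,0,0]}
    - {"claw":1,"linear":[0,0,0],"rotation":[0,0,0]}

```text
time_s: 28.85
tool_pos: [0.472, -0.0534, 0.0611]
tcp_rot: [0.553, -0.441, 0.441, -0.553]
wrist_force: [0.4, -0.1, -0.9]
gripper_width: 0.004
```

>>> step_arm:
  moves:
    - {"claw":1,"linear":[0,0.06,0],"rotation":[0,0,0]}
    - {"claw":1,"linear":[0,0,0],"rotation":[0,0,0]}

```text
time_s: 29.05
tool_pos: [0.4718, -0.0535, 0.0585]
tcp_rot: [0.553, -0.441, 0.441, -0.553]
wrist_force: [0.5, -0.3, 0.1]
gripper_width: 0.005
```

>>> step_arm:
  moves:
    - {"claw":1,"linear":[0,0.05,0],"rotation":[0,0,0]}
    - {"claw":1,"linear":[0,0,0],"rotation":[0,0,0]}

```text
time_s: 29.25
tool_pos: [0.4722, -0.0534, 0.0572]
tcp_rot: [-0.553, 0.441, -0.441, 0.553]
wrist_force: [-0.3, 0.8, 4.6]
gripper_width: 0.004
```

>>> step_arm:
  moves:
    - {"claw":1,"linear":[0,0.03,0],"rotation":[0,0,0]}
    - {"claw":1,"linear":[0,0,0],"rotation":[0,0,0]}

```text
time_s: 29.45
tool_pos: [0.4723, -0.0534, 0.0567]
tcp_rot: [-0.553, 0.441, -0.441, 0.553]
wrist_force: [-4.6, 1.5, 11.9]
gripper_width: 0.002
```

>>> step_arm:
  moves:
    - {"claw":1,"linear":[0,0.03,0],"rotation":[0,0,0]}
    - {"claw":1,"linear":[0,0,0],"rotation":[0,0,0]}

```text
time_s: 29.65
tool_pos: [0.4725, -0.0534, 0.0563]
tcp_rot: [-0.553, 0.441, -0.441, 0.553]
wrist_force: [-8.8, 2.0, 19.6]
gripper_width: 0.008
```

```bash
python3 pp.py c7
```

```text
t 29.65 tcp chest [-0.0792 -0.0213  0.0563] F [-8.7924  2.02   19.5889] w 0.008
axes(cols) in chest
 [[-0.      0.001   1.    ]
 [-1.     -0.0002 -0.    ]
 [ 0.0002 -1.      0.001 ]]
```

View pics/c7_side.png

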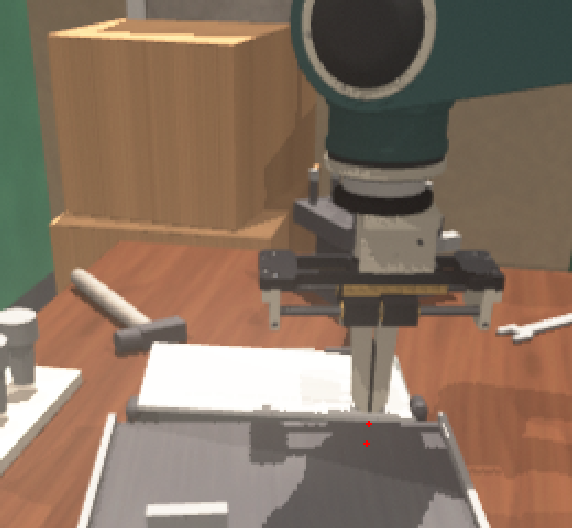

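View pics/c7_scene.png

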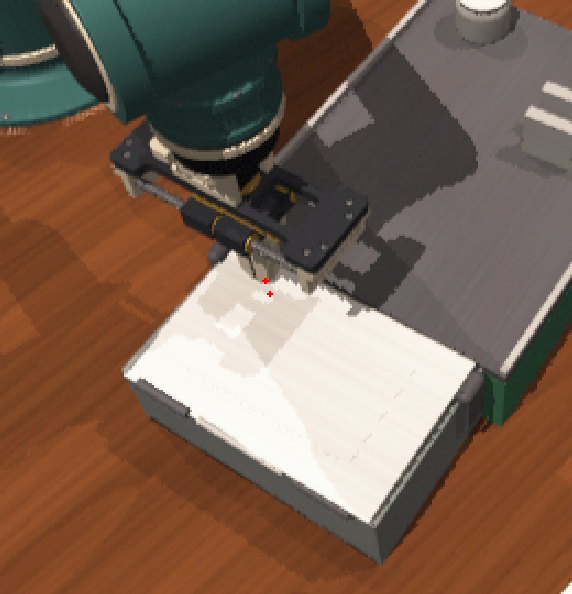

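>>> step_arm:
  moves:
    - {"claw":1,"linear":[0,-0.5,0],"rotation":[0,0,0]}
    - {"claw":1,"linear":[0,-0.5,0],"rotation":[0,0,0]}
    - {"claw":1,"linear":[0,-0.5,0.4],"rotation":[0,0,0]}
    - {"claw":1,"linear":[0,0,0.8],"rotation":[0,0,0]}
    - {"claw":1,"linear":[0,0,0.8],"rotation":[0,0,0]}
    - {"claw":1,"linear":[0,0,0.8],"rotation":[0,0,0]}
    - {"claw":1,"linear":[0,0,0.8],"rotation":[0,0,0]}
    - {"claw":1,"linear":[0,0,0.4],"rotation":[0,0,0]}
    - {"claw":1,"linear":[0,0,0],"rotation":[0,0,0]}
    - {"claw":1,"linear":[0,0,0],"rotation":[0,0,0]}

```text
time_s: 30.75
tool_pos: [0.6276, -0.0179, 0.1141]
tcp_rot: [0.553, -0.441, 0.441, -0.553]
wrist_force: [0.5, 0.0, 1.0]
gripper_width: 0.005
```

```bash
python3 pp.py c8
```

```text
t 30.75 tcp chest [ 0.08   -0.0212  0.1141] F [0.5423 0.0208 0.9927] w 0.005
axes(cols) in chest
 [[ 0.0001 -0.001   1.    ]
 [-1.      0.0002  0.0001]
 [-0.0002 -1.     -0.001 ]]
```

View pics/c8_side.png

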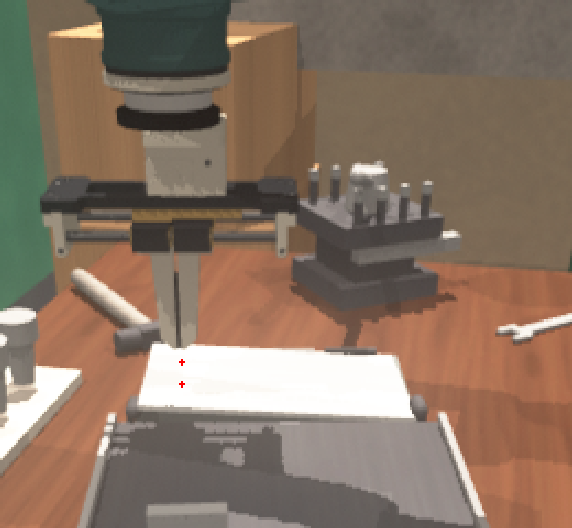

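View pics/c8_scene.png

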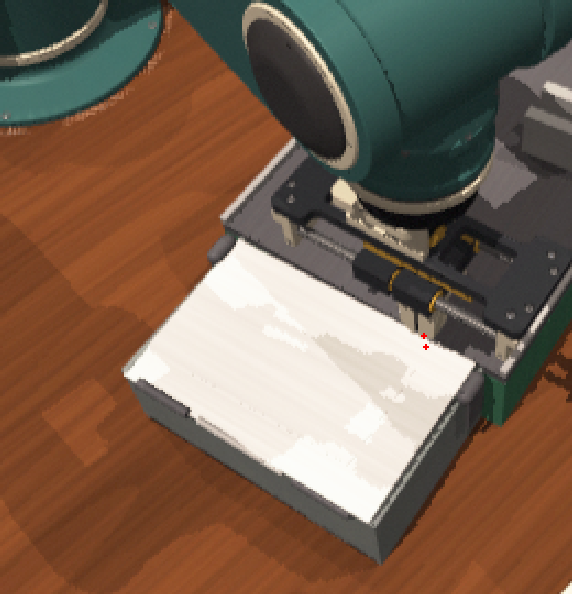

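Near corner stayed down (cover lower at right in the side view). Now the far corner.

>>> step_arm:
  moves:
    - {"claw":1,"linear":[0,0.5,0],"rotation":[0,0,0]}
    - {"claw":1,"linear":[0,0.4,0],"rotation":[0,0,0]}
    - {"claw":1,"linear":[0,0.15,0],"rotation":[0,0,0]}
    - {"claw":1,"linear":[0,0,0],"rotation":[0,0,0]}
    - {"claw":1,"linear":[0,0.08,0],"rotation":[0,0,0]}
    - {"claw":1,"linear":[0,0,0],"rotation":[0,0,0]}

```text
time_s: 31.45
tool_pos: [0.6282, -0.0179, 0.0697]
tcp_rot: [-0.553, 0.441, -0.441, 0.553]
wrist_force: [0.2, -0.2, 0.0]
gripper_width: 0.006
```

>>> step_arm:
  moves:
    - {"claw":1,"linear":[0,0.08,0],"rotation":[0,0,0]}
    - {"claw":1,"linear":[0,0,0],"rotation":[0,0,0]}

```text
time_s: 31.65
tool_pos: [0.6282, -0.0179, 0.0662]
tcp_rot: [-0.553, 0.441, -0.441, 0.553]
wrist_force: [-0.9, -1.2, 0.2]
gripper_width: 0.008
```

>>> step_arm:
  moves:
    - {"claw":1,"linear":[0,0.06,0],"rotation":[0,0,0]}
    - {"claw":1,"linear":[0,0,0],"rotation":[0,0,0]}

```text
time_s: 31.85
tool_pos: [0.6284, -0.0179, 0.0646]
tcp_rot: [-0.553, 0.441, -0.441, 0.553]
wrist_force: [-1.6, 0.4, 5.2]
gripper_width: 0.011
```

>>> step_arm:
  moves:
    - {"claw":1,"linear":[0,0.06,0],"rotation":[0,0,0]}
    - {"claw":1,"linear":[0,0,0],"rotation":[0,0,0]}

```text
time_s: 32.05
tool_pos: [0.6286, -0.0179, 0.0631]
tcp_rot: [-0.552, 0.441, -0.441, 0.553]
wrist_force: [-2.0, 0.2, 7.6]
gripper_width: 0.005
```

>>> step_arm:
  moves:
    - {"claw":1,"linear":[0,0.06,0],"rotation":[0,0,0]}
    - {"claw":1,"linear":[0,0,0],"rotation":[0,0,0]}

```text
time_s: 32.25
tool_pos: [0.6283, -0.0178, 0.0595]
tcp_rot: [-0.553, 0.441, -0.441, 0.553]
wrist_force: [0.4, 0.6, -0.4]
gripper_width: 0.008
```

Clicked (force vanished); press to bottom.

>>> step_arm:
  moves:
    - {"claw":1,"linear":[0,0.06,0],"rotation":[0,0,0]}
    - {"claw":1,"linear":[0,0,0],"rotation":[0,0,0]}

```text
time_s: 32.45
tool_pos: [0.6279, -0.0179, 0.0561]
tcp_rot: [0.553, -0.441, 0.441, -0.553]
wrist_force: [0.4, 1.0, -0.1]
gripper_width: 0.001
```

>>> step_arm:
  moves:
    - {"claw":1,"linear":[0,0.04,0],"rotation":[0,0,0]}
    - {"claw":1,"linear":[0,0,0],"rotation":[0,0,0]}

```text
time_s: 32.65
tool_pos: [0.6281, -0.0179, 0.0548]
tcp_rot: [0.553, -0.441, 0.441, -0.553]
wrist_force: [0.4, -0.4, 0.6]
gripper_width: 0.003
```

>>> step_arm:
  moves:
    - {"claw":1,"linear":[0,0.03,0],"rotation":[0,0,0]}
    - {"claw":1,"linear":[0,0,0],"rotation":[0,0,0]}

```text
time_s: 32.85
tool_pos: [0.6282, -0.018, 0.0546]
tcp_rot: [-0.553, 0.441, -0.441, 0.553]
wrist_force: [-5.2, 0.7, 8.4]
gripper_width: 0.009
```

>>> step_arm:
  moves:
    - {"claw":1,"linear":[0,0.03,0],"rotation":[0,0,0]}
    - {"claw":1,"linear":[0,0,0],"rotation":[0,0,0]}

```text
time_s: 33.05
tool_pos: [0.6283, -0.0179, 0.0545]
tcp_rot: [-0.553, 0.441, -0.441, 0.553]
wrist_force: [-9.0, 0.8, 17.6]
gripper_width: 0.005
```

>>> step_arm:
  moves:
    - {"claw":1,"linear":[0,-0.5,0],"rotation":[0,0,0]}
    - {"claw":1,"linear":[0,-0.9,0],"rotation":[0,0,0]}
    - {"claw":1,"linear":[0,-0.9,0],"rotation":[0,0,0]}
    - {"claw":1,"linear":[0,-0.9,0],"rotation":[0,0,0]}
    - {"claw":1,"linear":[-0.6,-0.9,-0.8],"rotation":[0,0,0]}
    - {"claw":1,"linear":[-0.6,0,-0.8],"rotation":[0,0,0]}
    - {"claw":1,"linear":[-0.6,0,-0.8],"rotation":[0,0,0]}
    - {"claw":1,"linear":[-0.6,0,0],"rotation":[0,0,0]}
    - {"claw":1,"linear":[0,0,0],"rotation":[0,0,0]}
    - {"claw":1,"linear":[0,0,0],"rotation":[0,0,0]}

```text
time_s: 34.05
tool_pos: [0.5159, 0.0534, 0.2142]
tcp_rot: [-0.553, 0.441, -0.441, 0.553]
wrist_force: [0.4, -0.2, 0.1]
gripper_width: 0.007
```

```bash
python3 - <<'E'
from station import r,viewer
from h import *
show(r.state())
C={n:viewer.calibration(n) for n in ["scene","side"]}
for n in C:
    im=viewer.snapshot(n)[:,:,::-1].copy(); raw=im.copy()
    def L(Q,col):
        q=proj(C[n],np.array([c2w(x) for x in Q])); cv2.polylines(im,[np.round(q*8).astype(int)],True,col,1,cv2.LINE_AA,3)
    L([[-.117,-.150,.09],[.117,-.150,.09],[.117,-.004,.09],[-.117,-.004,.09]],(0,0,255))
    f=(lambda a:a[200:390,160:360]) if n=="scene" else (lambda a:a[160:240,230:420])
    k=2.0 if n=="scene" else 4
    o=np.vstack if n!="scene" else np.hstack
    cv2.imwrite(f"pics/fin_{n}.png",cv2.resize(o([f(raw),f(im)]),None,fx=k if n=="scene" else 3.6,fy=k if n=="scene" else 3.6,interpolation=cv2.INTER_CUBIC))
    cv2.imwrite(f"pics/full_{n}.png",raw)
E
```

```text
t 34.05 tcp chest [-0.0131  0.0731  0.2142] F [ 0.433  -0.1788  0.1041] w 0.007
axes(cols) in chest
 [[ 0.001   0.0003  1.    ]
 [-1.     -0.0002  0.001 ]
 [ 0.0002 -1.      0.0003]]
```

View pics/fin_scene.png

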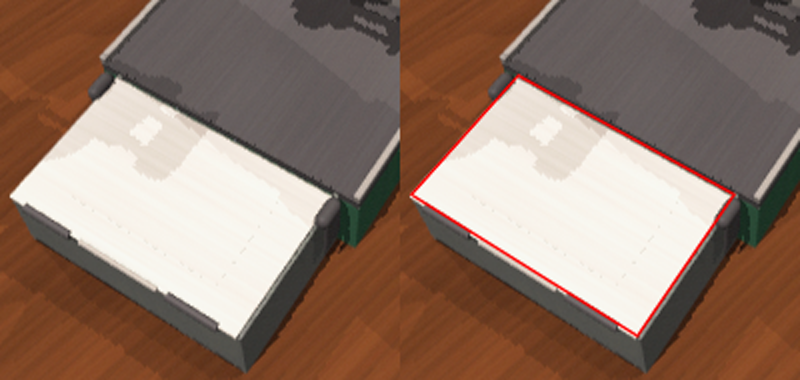

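View pics/fin_side.png

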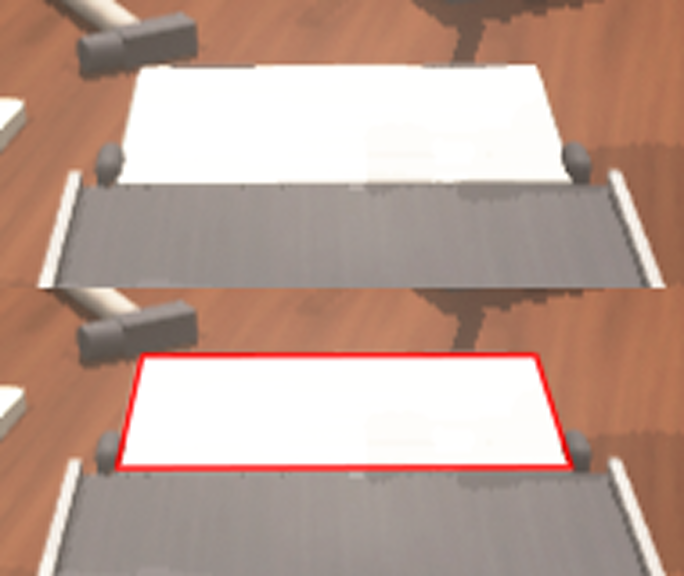

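View pics/full_side.png

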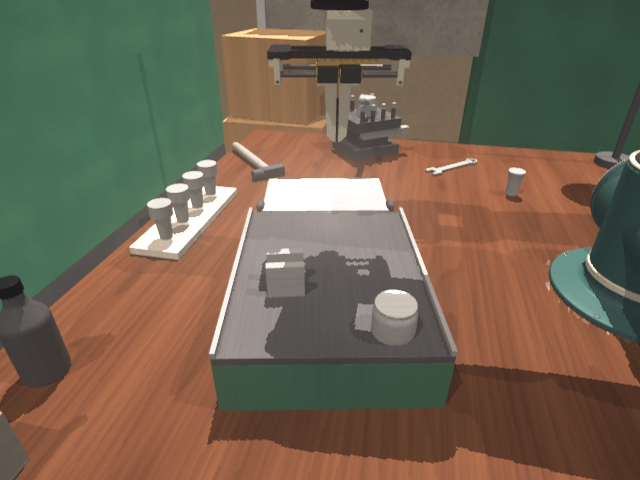

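The cover matches the flush outline, and both rollers sit over its edge. The V-block and tin stand where they were, and the robot is clear.

```bash
python3 -c "
from station import job
print(job.hand_in())"
```

```text
the job is handed in; nothing more can be done
None
```

The job is done and handed in at about 34 s. I pushed the turning tool, key and jaw into the box in that order. Then I swung the cover shut from behind and pressed both free corners down.

**Last checks**
- **Cover:** In both cameras it matches the outline predicted for a flush cover. Both catch rollers show over its edge.
- **Clicks:** At each corner the force dropped to zero partway down, then rose firmly at the bottom. The far corner peaked at 7.6 N before it gave. I read only 2.7 N at the near corner, so its 8–14 N peak must have fallen between readings.
- **Bystanders:** The V-block and tin look unmoved in the images; I did not measure them.

**What failed or disagreed**
- **TCP height:** The real fingertips were about 35 mm higher than the reported TCP; the cameras suggested 25–28 mm. My first push therefore passed over the key without touching it. I found the true height by lightly touching the steel top (up to 23 N) and used that from then on.
- **Bottoming heights:** The near and far corners bottomed at slightly different reported heights, about 57 and 55 mm. I put this down to that height error varying with position, because both corners travelled about 11 mm.

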